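# Set up the jar-filling stand

### The arm

A 6-joint arm with a two-finger parallel gripper is mounted at the origin on the work surface. World frame = base frame: x ahead of the robot, y to its left, z up, the work surface at z = 0. Lengths are in m, angles in rad, forces in N, time in s.
With the tool pointing down it reaches from about 0.3 to 0.775 m from the base axis. Payload 14.6 kg.
Tool frame: the origin (TCP) lies at the very end of the fingers, on their centre line; the grasp point (between the pads) lies 19 mm behind it (pinch_z is the distance from the TCP to the grasp point, in m); z points along the fingers, y is the direction in which the jaws open and shut (so a half turn about z gives the same grasp; the last joint's range is limited). The gripper opens to 94 mm and grips with 3 to 60 N. Pads are 16 mm wide; open, the fingers measure 119 mm over their backs; the gripper's body (75 mm by 177 mm) begins 78 mm behind the grasp point.
Start: joints at [-1.416, 0.3, 1.521, -0, 1.321, -0.067], TCP at [0.121, -0.537, 0.205] pointing down, gripper open.
Joint ranges: [-3.03, 3.03], [-0.79, 2.21], [0.23, 2.52], [-1.04, 4.18], [0, 3.07], [-2.55, 2.55]. Speed limits (rad/s): [2.22, 2.22, 2.57, 3.14, 3.14, 3.14].

### API

Orientations are given as [roll, pitch, yaw] about the fixed x, y, z axes, in that order (R = Rz(yaw) Ry(pitch) Rx(roll)).
In Python, from station import get_obs, camera, hand_in, pinch_z gives the robot as it stands.
- The arm moves only by the tool servo_tool, never from a script. Its argument "moves" is a list that holds one entry, the list of rows, each a list of 7 numbers: the turn, a rotation vector about the tool's x, y, z normalised to -1 to 1, where 1 is pi/2 rad, then the shift along the tool's x, y, z normalised to -1 to 1, where 1 is 500 mm, then the closure, from 0 (fully open) to 1 (shut). In form: [[[rx, ry, rz, x, y, z, hand], ...]]. A call has 1 to 12 rows; each row is the pose to reach, as a shift and turn from the pose measured when the call began, along the tool's axes at that moment; what a row does not reach only later rows make up. A row lasts 1/12 s, in which the tool goes at most 41.7 mm and 7.16 degrees, less where a joint would pass 70% of its speed; a pose out of reach is approached as far as the arm can. A call with a number of a shift or a turn outside -1 to 1 is refused whole. A call with a gripper value outside its range is refused whole. The fingers move at their own pace and stop on an object; "squeeze" is the grip in N (left out, the last holds). Time passes only in rows, so rows that repeat a pose let the fingers close. It gives the time, the measured TCP pose, the force and the opening at its end, in the units of the state.
- get_obs(): the state, without advancing time (a new reading comes with each control period).
- camera(name): name is "scene" or "top" or "wrist"; returns a dict with "color" (480x640x3 uint8, red, green, blue), "intrinsics" (3x3 intrinsics, pixels), "rvec" (rotation vector, rad) and "tvec" (3), from world to camera coordinates, as OpenCV has them. Camera axes: x right, y down, z forward; pixel columns grow to the right and rows downward; lengths in m; the calibration is good to about 2 mm. A picture is of the moment at which its call begins. There is no depth.
- hand_in(): hands the job in, once; it reports no verdict.
The state is a dict: "time_s": time; "qpos": joint angles; "joint_vel": joint speeds; "tau": joint torques, N m; "ee_pos": TCP position; "eef_rot": TCP orientation; "force": force on the tool from outside, world axes, zero at the start; "moment": the same for the moment, N m; "grip_width": finger opening in m.
Only numpy, scipy, OpenCV 4.12 (cv2) and the standard library are available. Lean on these libraries where they do the work, as an engineer would, in place of code of your own. Each camera call takes 0.05 s, during which the arm holds its last target.

### The job

Get the jar-filling stand ready: first stand the open white jar upright in the middle of the round cork rest. Then loosen the stand's clamp knob all the way, swing the stand's arm to the long mark on the rest's side so that its funnel spout is centred over the rest, and turn the knob back fully tight. Leave the other things on the counter where they are and do not tip the jar.

Things in the scene. Friction and masses are not known exactly. Their poses are not given: they have to be found in the camera images.
- stand: jar-filling stand, fixed: round grey base 236 mm across, 22 mm high. Origin on the counter under the arm's vertical pivot, z up, clamp knob on its -x side. Round its +x side a scale of black ticks; the two longest, thickest marks lie at +1.3 and -1.3 rad about z from its +x axis
- pivot (a point): point on the arm's vertical pivot axis, 24 mm above the counter. Here an aluminium disc, radius 100 mm, top 32 mm up, turns with the arm and has a dark pointer in the arm's direction; a steel hub 34 mm thick rises on this axis to 152 mm
- boom (a joint): angle (rad) of the swing arm about the pivot: 0 = along the stand's +x, grows counter-clockwise from above, range -1.5 to 1.5. The arm is a steel bar, top 151 mm above the counter, carrying a steel funnel. Clamped, it holds against about 40 N at its handle; loosened, it swings with about 2 N at its handle and stays where it is left
- spout (a point): centre of the lower mouth of the funnel, 105 mm above the counter, 160 mm from the pivot. The spout is 38 mm across; the funnel's rim is 92 mm across and 177 mm above the counter
- swing_handle (a point): grip point on the arm's handle, an upright black round post 18 mm thick standing on the arm 75 mm from the pivot, between hub and funnel, on the same straight line; the post reaches from 150 to 240 mm above the counter, this point is at 215 mm
- clamp (a joint): angle (rad) of the clamp knob about its vertical axis: 0 = fully tight (end stop), grows counter-clockwise from above as it is loosened, to the end stop at 1.5. It clamps the arm below 0.75 and frees it above 0.8. It takes 0.25 to 0.3 N m to turn and stays where it is left
- knob_grip (a point): centre of the grip bar of the clamp knob, 101 mm above the counter, on the knob's axis, 85 mm from the pivot on the stand's -x side; it does not move with the arm. The bar is 52 mm long along this point's x axis (the stand's x when tight), 13 mm thick along its y, 88 to 114 mm above the counter; below it a round stem 24 mm thick
- jar_center (a point): centre, half-way up, of the open jar: straight-sided, white ceramic, without lid or handle, 58 mm across, 80 mm tall, wall 3 mm, about 0.2 kg; z is up along its axis
- rest_top (a point): centre of the top of the jar rest: a round cork disc 70 mm across, 8 mm high, fixed to the counter beside the stand, at one of the two long marks (160 mm from the pivot, as the spout)
- canister: bystander, to be left alone: closed round ceramic canister with a steel lid, 88 mm across, 130 mm tall (it changes places with the jar); origin at the centre of its underside
- tin: bystander, to be left alone: short round tin, 68 mm across, 68 mm tall, at the stand's other long mark; origin at the centre of its underside
- low_can: bystander, to be left alone: low can, 66 mm across, 55 mm tall, beyond the stand, below the arm's sweep; origin at the centre of its underside
- spice: bystander, to be left alone: amber spice jar, 46 mm across, 105 mm tall; origin at the centre of its underside
- oil: bystander, to be left alone: green glass oil bottle, 60 mm across, 190 mm tall; origin at the centre of its underside
- mug: bystander, to be left alone: white mug, 76 mm across without its handle (at its own +y, 30 mm more), 90 mm tall; origin at the centre of its underside
- soup: bystander, to be left alone: can, 72 mm across, 105 mm tall; origin at the centre of its underside
There are look-alikes about, which are no part of the job. What is shaped like the part that bears jar_center but purple or red is not meant.

How it is judged:
By the outcome, as a careful person would: the job done as asked, in the order asked, and still so for the second after the job is handed in, with the robot touching nothing.
It also fails if it takes over 72 s, if anything falls off the work surface, if the arm or the gripper's body presses on something with over 40 N, if the wrist force passes 120 N, or if a joint passes its speed limit or range.

## Working session

There is one attempt and no reset: what is moved stays moved. The work goes in short steps, Python scripts to look and compute and a tool call to move; the robot and the scene stay as the last step left them, time stands still between calls to the robot, and variables do not carry over. Pictures are saved under pics/ and viewed, and the job is handed in when it is done.

Besides the shell and the picture viewer there is one more tool, called after "Call:" as name(argument=value, ...), one argument or row to a line, values as JSON. servo_tool: Moves the arm, as the interface text tells. Scaled input: -1 to 1 covers 500 mm each way for a shift and pi/2 rad each way for a turn. Its arguments: {"type":"object","properties":{"moves":{"type":"array"},"squeeze":{"type":"number"}},"required":["moves"]}

```bash
mkdir -p pics; ls
cat > h.py <<'E'
import numpy as np, cv2
from station import get_obs, camera, hand_in, pinch_z
def cam(n,save=None):
    c=camera(n)
    if save: cv2.imwrite('pics/'+save,c['color'][:,:,::-1])
    return c
def ray(c,u,v,z):
    R=cv2.Rodrigues(np.array(c['rvec'],float))[0];t=np.array(c['tvec'],float).ravel()
    d=R.T@np.linalg.inv(c['intrinsics'])@np.array([u,v,1.]);o=-R.T@t
    return o+d*(z-o[2])/d[2]
def proj(c,p):
    return cv2.projectPoints(np.array(p,float).reshape(-1,3),np.array(c['rvec'],float),np.array(c['tvec'],float),np.array(c['intrinsics'],float),None)[0][:,0]
E
python3 - <<'E'
from h import *
import pickle
for n in ['scene','top','wrist']:
    c=cam(n,n+'0.png'); pickle.dump(c,open(n+'0.pkl','wb'))
    R=cv2.Rodrigues(np.array(c['rvec'],float))[0]; print(n,(-R.T@np.array(c['tvec']).ravel()).round(3))
print(get_obs(),pinch_z)
E
```

```text
pics
scene [ 1.283 -0.733  0.899]
top [ 0.309 -0.003  1.492]
wrist [ 0.195 -0.52   0.384]
{'time_s': 0.15, 'qpos': array([-1.41559394e+00,  3.00343024e-01,  1.52141345e+00, -1.37422817e-05,
        1.32068373e+00, -6.66321630e-02]), 'joint_vel': array([-0.00140595, -0.00072554, -0.00131449,  0.0004028 ,  0.00192834,
        0.00033736]), 'tau': array([ 6.23657088e-04, -5.31958902e+01, -3.52820349e+01,  7.08356383e-02,
        2.36149086e-02, -7.21738343e-05]), 'ee_pos': array([ 0.12095825, -0.53634321,  0.2050275 ]), 'eef_rot': array([-3.14074610e+00, -4.31501244e-05,  2.21837938e-01]), 'force': array([-0.23666736, -0.12781102,  0.27106818]), 'moment': array([8.87421582e-03, 1.74629599e-02, 8.72318421e-05]), 'grip_width': 0.09402186361775025} 0.0188
```

View pics/scene0.png

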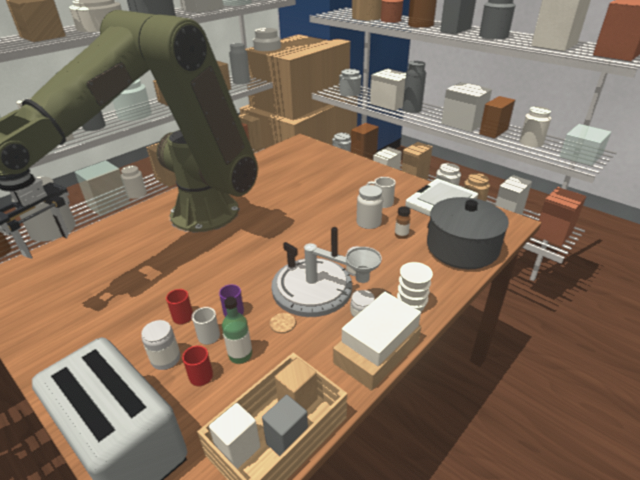

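View pics/top0.png

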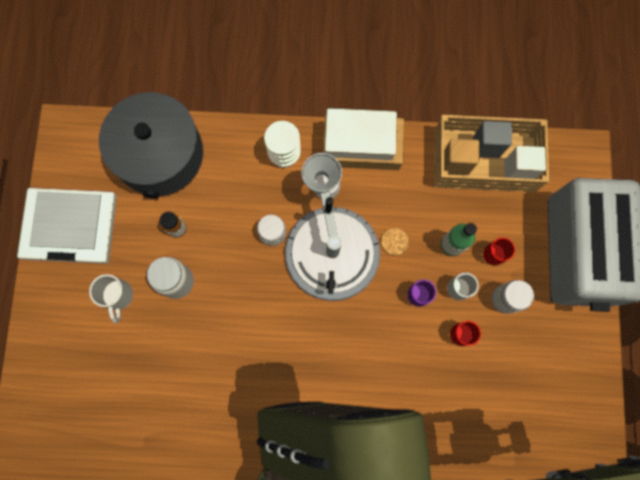

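View pics/wrist0.png

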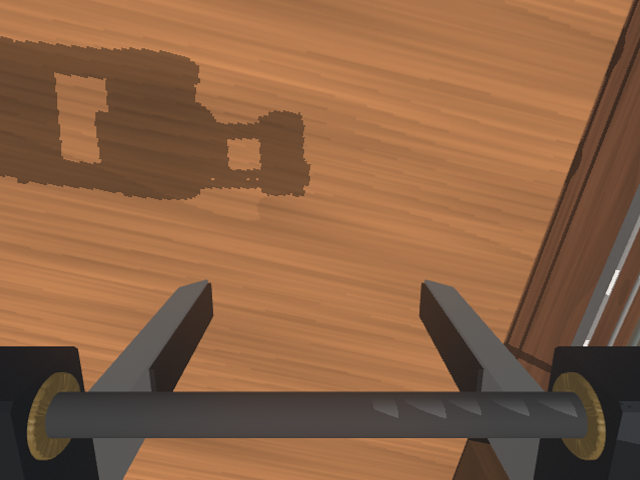

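Run:
```python
import cv2
t=cv2.imread('pics/top0.png');s=cv2.imread('pics/scene0.png')
a=cv2.resize(t[190:360,380:560],(720,680),interpolation=3)
cv2.imwrite('pics/a.png',a[:600])
cv2.imwrite('pics/b.png',cv2.resize(t[145:305,250:420],(638,600),interpolation=3))
cv2.imwrite('pics/c.png',cv2.resize(s[220:400,130:400],(800,533),interpolation=3))
```

```text
(no output)
```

View pics/a.png

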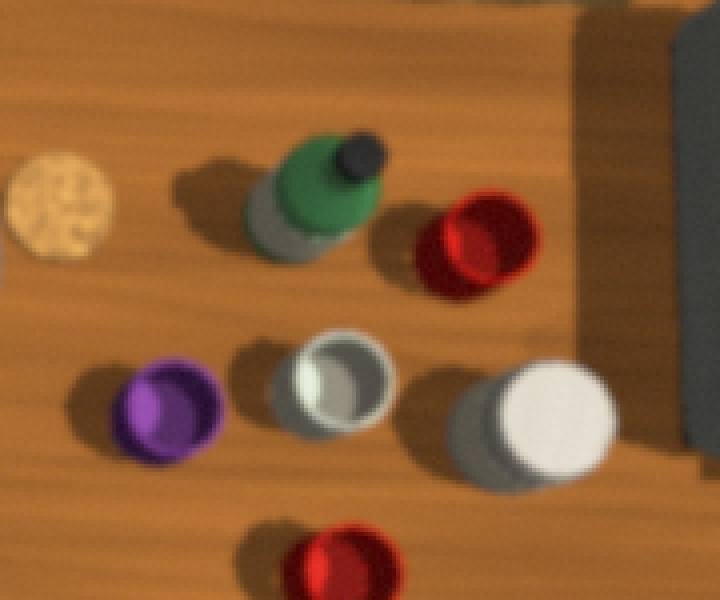

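View pics/b.png

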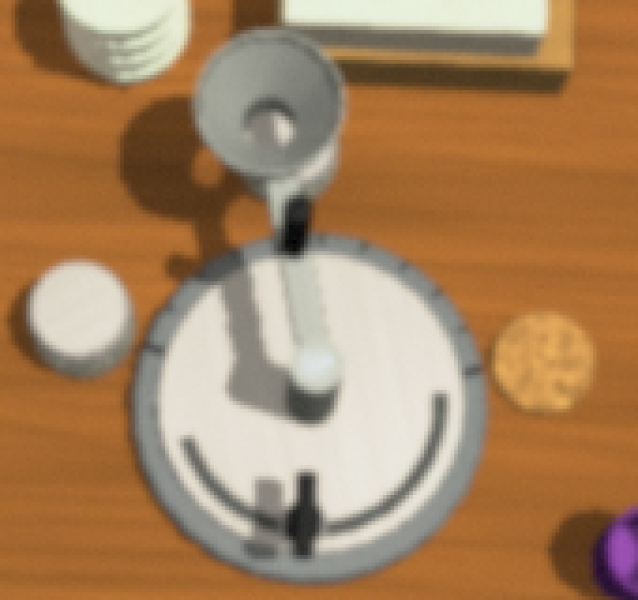

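View pics/c.png

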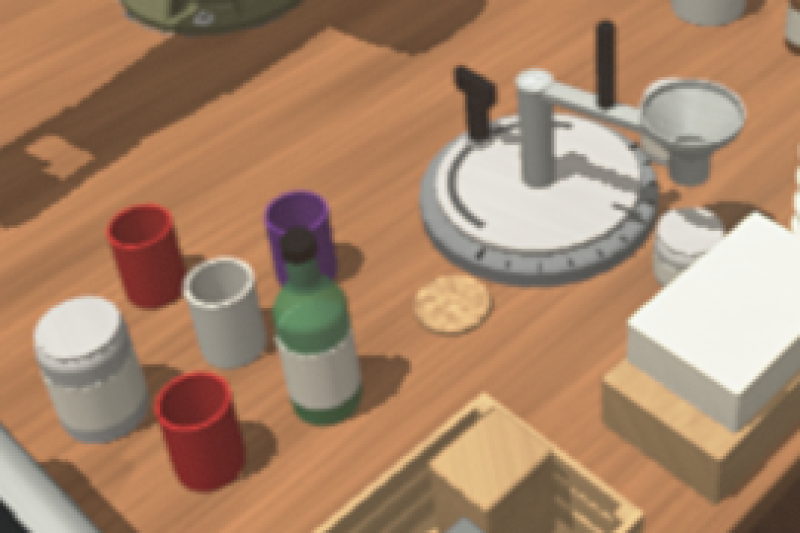

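```bash
cat > m.py <<'E'
from h import *
import pickle
T=pickle.load(open('top0.pkl','rb'));S=pickle.load(open('scene0.pkl','rb'))
def big(mask,box,near=None):
    m=np.zeros_like(mask);x0,y0,x1,y1=box;m[y0:y1,x0:x1]=mask[y0:y1,x0:x1]
    cs=cv2.findContours(m,cv2.RETR_EXTERNAL,cv2.CHAIN_APPROX_NONE)[0]
    return max(cs,key=cv2.contourArea)
def pl(c,cnt,z): return np.array([ray(c,u,v,z)[:2] for u,v in cnt.reshape(-1,2)])
def circ(P):
    A=np.c_[2*P,np.ones(len(P))];s=np.linalg.lstsq(A,(P**2).sum(1),rcond=None)[0]
    return s[:2].round(4),round(float(np.sqrt(s[2]+s[:2]@s[:2])),4)
E
python3 - <<'E'
from m import *
for nm,c,rb,sb in [('top',T,(378,222,412,262),(280,200,385,302)),('scene',S,(266,308,300,338),(265,240,362,318))]:
    hsv=cv2.cvtColor(c['color'],cv2.COLOR_RGB2HSV)
    b=hsv[rb[1]+3:rb[3]-3,rb[0]+3:rb[2]-3];print(nm,'cork hsv',hsv[(rb[1]+rb[3])//2,(rb[0]+rb[2])//2],hsv[rb[1],rb[0]])
    cork=((hsv[...,2]>175)&(hsv[...,1]<190)&(hsv[...,0]<25)).astype(np.uint8)*255
    k=big(cork,rb); k=cv2.convexHull(k); print('rest',circ(pl(c,k,.008)),cv2.contourArea(k))
    grey=((hsv[...,1]<75)).astype(np.uint8)*255
    cv2.imwrite('pics/g_%s.png'%nm,grey)
    g=big(grey,sb);  # base outline
    P=pl(c,g,.022)
    ctr=np.median(P,0)
    for i in range(12):
        s=circ(P); r=np.linalg.norm(P-s[0],axis=1)-s[1]; P=P[abs(r)<max(.003,1.5*np.median(abs(r)))]
    print('base',s,len(P))
E
```

```text
top cork hsv [ 17 153 211] [ 14 180 173]
rest (array([ 0.6357, -0.1904]), 0.0454) 855.5
base (array([ 0.5822, -0.0341]), 0.1162) 214
scene cork hsv [ 19  99 239] [ 13 131 185]
rest (array([ 0.6211, -0.2042]), 0.063) 876.5
base (array([ 0.5817, -0.0182]), 0.1492) 58
```

View pics/g_top.png

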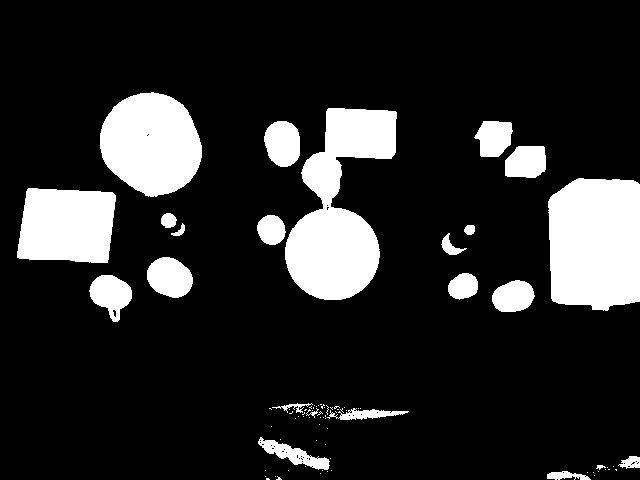

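Run:
```python
from m import *
for nm,c,rb,th in [('top',T,(378,222,414,262),178),('scene',S,(264,306,302,340),118)]:
    im=cv2.GaussianBlur(c['color'],(3,3),0)
    lab=cv2.cvtColor(im,cv2.COLOR_RGB2LAB);hsv=cv2.cvtColor(im,cv2.COLOR_RGB2HSV)
    g=lab[...,0].astype(np.uint8)
    sub=np.ascontiguousarray(g[rb[1]:rb[3],rb[0]:rb[2]])
    t,m=cv2.threshold(sub,0,255,cv2.THRESH_OTSU)
    M=np.zeros(g.shape,np.uint8);M[rb[1]:rb[3],rb[0]:rb[2]]=m
    cs=cv2.findContours(M,0,1)[0]
    u0,v0=(395,242) if nm=='top' else (282,322)
    k=[q for q in cs if cv2.pointPolygonTest(q,(u0,v0),False)>=0]
    k=cv2.convexHull(k[0]);print(nm,t,cv2.boundingRect(k),circ(pl(c,k,.008)))
    # jar
    jb=(446,270,482,302) if nm=='top' else (190,304,222,346)
    gr=((hsv[...,1]<75)).astype(np.uint8)*255
    j=big(gr,jb);print('jar blob',cv2.boundingRect(j))
    cv2.imwrite('pics/r_%s.png'%nm,cv2.resize(M[rb[1]:rb[3],rb[0]:rb[2]],None,fx=8,fy=8))
    if nm=='top':
        P=pl(c,j,.08)
        br=((hsv[...,1]<60)&(hsv[...,2]>150)).astype(np.uint8)*255
        k=cv2.convexHull(big(br,jb));print('rim bright',cv2.boundingRect(k),circ(pl(c,k,.08)))
    # project guess circles to check
    jx=ray(c,466.5,285,.08) if nm=='top' else None
    print(jx)
# knob, pointer pixels in top: dark
hsv=cv2.cvtColor(T['color'],cv2.COLOR_RGB2HSV)
d=((hsv[...,2]<60)).astype(np.uint8)*255
k=big(d,(320,270,345,297));print('knob',cv2.boundingRect(k),cv2.minAreaRect(k),ray(T,*cv2.minAreaRect(k)[0],.114))
```

```text
top 151.0 (382, 228, 26, 26) (array([ 0.6226, -0.1909]), 0.0332)
jar blob (448, 273, 30, 26)
rim bright (454, 273, 23, 25) (array([ 0.5095, -0.35  ]), 0.0281)
[ 0.50911637 -0.35289939  0.08      ]
scene 170.0 (270, 313, 25, 19) (array([ 0.6209, -0.192 ]), 0.0338)
jar blob (192, 307, 28, 37)
None
knob (326, 273, 8, 20) ((329.5, 282.5), (19.0, 7.0), 90.0) [ 0.49475733 -0.02972079  0.114     ]
```

```bash
cat >> h.py <<'E'
from scipy.spatial.transform import Rotation as Ro
def go(x,y,z,yaw):
    o=get_obs();R=Ro.from_euler('xyz',o['eef_rot'])
    d=R.inv().apply(np.array([x,y,z])-o['ee_pos'])/.5
    rv=(R.inv()*Ro.from_euler('xyz',[np.pi,0,yaw])).as_rotvec()/(np.pi/2)
    print('row',rv.round(4),d.round(4),'dist rows',np.linalg.norm(d)*.5/.0417,'rot rows',np.linalg.norm(rv)*90/7.16)
E
python3 - <<'E'
from m import *
# bystanders near: base-ish (low pixel) estimates
for n,u,v,z in [('oil cap',469,229,.19),('canister top',517,296,.13),('purple rim',423,292,.08),('red1',500,250,.08),('red2',467,333,.08),('hubtop',333,244,.152),('funnel rim',322,173,.177),('posttop',329,204,.24)]:
    print(n,ray(T,u,v,z).round(3))
# jar check in scene
for z in (0,.08):
    a=np.linspace(0,2*np.pi,60);p=proj(S,np.c_[.5095+.029*np.cos(a),-.352+.029*np.sin(a),0*a+z]);print(p.min(0),p.max(0))
go(.44,-.36,.30,0)
E
```

```text
oil cap [ 0.619 -0.331  0.19 ]
canister top [ 0.483 -0.455  0.13 ]
purple rim [ 0.488 -0.251  0.08 ]
red1 [ 0.597 -0.433  0.08 ]
red2 [ 0.397 -0.354  0.08 ]
hubtop [ 0.578 -0.033  0.152]
funnel rim [ 0.736 -0.     0.177]
posttop [ 0.647 -0.019  0.24 ]
[197.52680937 327.86679785] [219.92139199 344.68390734]
[191.7615754  306.46136817] [215.14616833 323.1075838 ]
row [-0.0005  0.      0.1412] [ 0.7001 -0.2038 -0.1897] dist rows 9.033619448899938 rot rows 1.7752054543128413
```

Candidates (top image px): open white cup shape at (464,286), purple (422,292), red (500,250) and (466,334), closed white canister (515,296), handled mug (108,292). Only (464,286) is white, open and handle‑less, and the enlarged crops confirm it. Its scene blob matches its projection within 1 px. The cork rest is at top (395,241), and the tin is at the other long mark at (270,229).

Run:
```python
from h import *
go(.51,-.352,.23,.7)
```

```text
row [-5.000e-04 -2.000e-04 -3.044e-01] [ 0.8401 -0.1885 -0.0497] dist rows 10.341253077883433 rot rows 3.826356038953882
```

Call:
servo_tool(
  moves=[
    [[0,0,-0.3,0.84,-0.188,-0.05,0],[0,0,-0.304,0.84,-0.188,-0.05,0],[0,0,-0.304,0.84,-0.188,-0.05,0],[0,0,-0.304,0.84,-0.188,-0.05,0],[0,0,-0.304,0.84,-0.188,-0.05,0],[0,0,-0.304,0.84,-0.188,-0.05,0],[0,0,-0.304,0.84,-0.188,-0.05,0],[0,0,-0.304,0.84,-0.188,-0.05,0],[0,0,-0.304,0.84,-0.188,-0.05,0],[0,0,-0.304,0.84,-0.188,-0.05,0],[0,0,-0.304,0.84,-0.188,-0.05,0],[0,0,-0.304,0.84,-0.188,-0.05,0]],
  ],
)

```text
time_s: 1.15
ee_pos: [0.5124, -0.3503, 0.2295]
eef_rot: [-3.14, -0.001, 0.703]
force: [-0.7, 0.5, -0.6]
grip_width: 0.0945
```

Run:
```python
from h import *
import pickle
c=cam('wrist','w1.png');pickle.dump(c,open('w1.pkl','wb'))
print(get_obs()['ee_pos'],get_obs()['eef_rot'])
print(proj(c,[[.5095,-.352,.08],[.622,-.1915,.008]]))
go(.51,-.352,.055,.7)
```

```text
[ 0.51067227 -0.35146183  0.22941359] [-3.13986208e+00 -1.17995312e-04  7.01553853e-01]
[[315.9284541  228.83459058]
 [256.91662937 -10.75455367]]
row [-0.0011 -0.0001  0.001 ] [-0.0018  0.0006  0.3488] dist rows 4.182631082571248 rot rows 0.018635994433935484
```

View pics/w1.png

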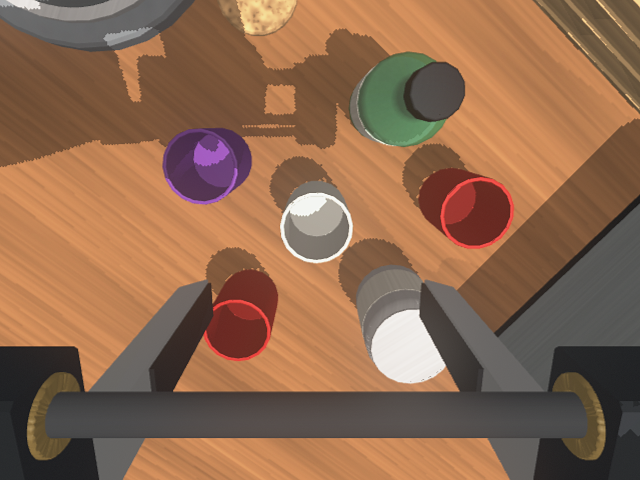

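The wrist view shows the jar rim centred at (316,227), against (316,229) predicted. Both finger lanes are clear of the reds, canister and bottle.

Call:
servo_tool(
  moves=[
    [[0,0,0,-0.002,0,0.08,0],[0,0,0,-0.002,0,0.16,0],[0,0,0,-0.002,0,0.24,0],[0,0,0,-0.002,0,0.3,0],[0,0,0,-0.002,0,0.35,0],[0,0,0,-0.002,0,0.35,0],[0,0,0,-0.002,0,0.35,0.4],[0,0,0,-0.002,0,0.35,1],[0,0,0,-0.002,0,0.35,1],[0,0,0,-0.002,0,0.35,1],[0,0,0,-0.002,0,0.35,1],[0,0,0,-0.002,0,0.35,1]],
  ],
  squeeze=20,
)

```text
time_s: 2.2
ee_pos: [0.51, -0.3521, 0.0553]
eef_rot: [-3.141, -0.0, 0.702]
force: [0.6, -0.4, 4.4]
grip_width: 0.0586
```

Run:
```python
from h import *
c=cam('wrist','w2.png')
o=get_obs();print(o['ee_pos'],o['eef_rot'],o['grip_width'],o['force'])
```

```text
[ 0.51002264 -0.35214746  0.05527279] [-3.14120978e+00 -2.92138067e-04  7.01650238e-01] 0.05850873533098586 [-1.59336568  1.23822353  4.99420245]
```

View pics/w2.png

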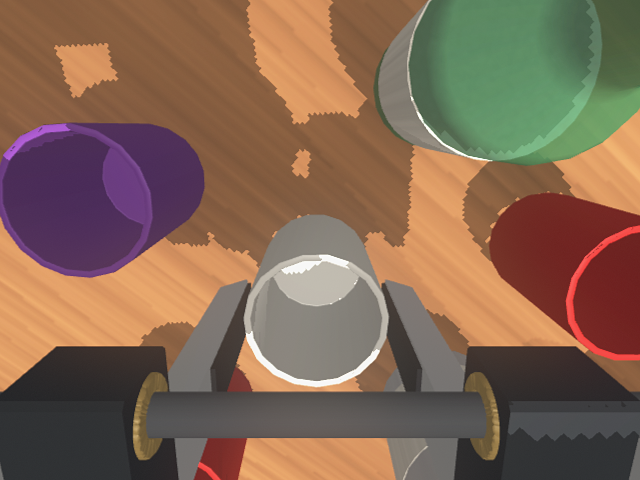

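Call:
servo_tool(
  moves=[
    [[0,0,0,0,0,-0.04,1],[0,0,0,0,0,-0.1,1],[0,0,0,0,0,-0.17,1],[0,0,0,0,0,-0.24,1],[0,0,0,0,0,-0.31,1],[0,0,0,0,0,-0.38,1],[0,0,0,0,0,-0.4,1],[0,0,0,0,0,-0.4,1]],
  ],
  squeeze=20,
)

```text
time_s: 2.92
ee_pos: [0.5106, -0.3526, 0.258]
eef_rot: [3.137, -0.001, 0.702]
force: [0.6, -0.1, -1.9]
grip_width: 0.0585
```

Run:
```python
from h import *
o=get_obs();print(o['ee_pos'],o['grip_width'],o['force'])
go(.622,-.1915,.255,.7)
```

```text
[ 0.51063414 -0.35264331  0.2580097 ] 0.058539445073268845 [ 0.5568489  -0.09093096 -1.87172723]
row [ 0.0027 -0.0008  0.0011] [ 0.3781 -0.1024  0.0061] dist rows 4.697950158960504 rot rows 0.038348931187793034
```

Call:
servo_tool(
  moves=[
    [[0.001,0,0.001,0.04,-0.01,0,1],[0.001,0,0.001,0.1,-0.028,0,1],[0.002,0,0.001,0.17,-0.046,0,1],[0.002,0,0.001,0.24,-0.065,0,1],[0.002,0,0.001,0.3,-0.082,0,1],[0.002,0,0.001,0.35,-0.095,0,1],[0.002,0,0.001,0.378,-0.102,0,1],[0.002,0,0.001,0.378,-0.102,0,1],[0.002,0,0.001,0.378,-0.102,0,1]],
  ],
)

```text
time_s: 3.67
ee_pos: [0.6217, -0.1917, 0.2562]
eef_rot: [-3.141, 0.0, 0.701]
force: [-0.0, -0.1, -1.8]
grip_width: 0.0585
```

Run:
```python
from h import *
import pickle
c=cam('wrist','w3.png');pickle.dump(c,open('w3.pkl','wb'))
t=cam('top','t3.png');pickle.dump(t,open('t3.pkl','wb'))
o=get_obs();print(o['ee_pos'],o['eef_rot'],o['grip_width'],o['force'])
print(proj(c,[[.622,-.1915,.008],[.657,-.1915,.008],[.587,-.1915,.008],[.622,-.1565,.008],[.622,-.2265,.008]]))
go(.622,-.1915,.11,.7)
```

```text
[ 0.62137646 -0.19280879  0.25715813] [ 3.14135978e+00 -4.96071770e-04  6.99055133e-01] 0.058479424424813096 [ 0.18984142 -0.33304495 -0.92590872]
[[316.60601482 202.37011544]
 [339.23342857 175.86377829]
 [294.70620486 228.02411872]
 [289.87248855 180.06476632]
 [342.62594951 224.08007325]]
row [ 0.0001 -0.0003 -0.0006] [ 0.0025 -0.0013  0.2943] dist rows 3.52914324321959 rot rows 0.008741103952385755
```

View pics/w3.png

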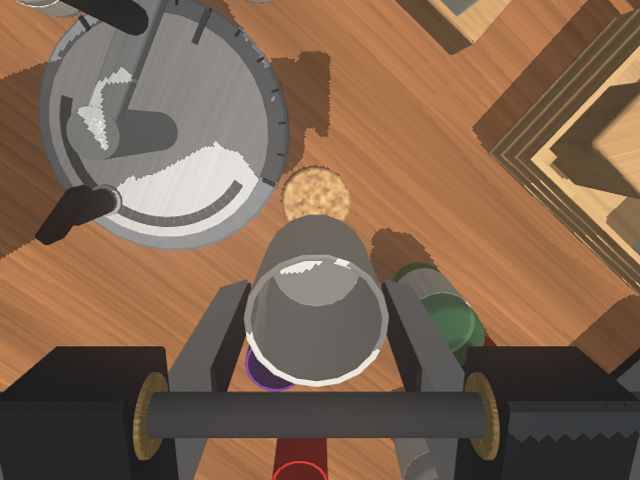

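Run:
```python
from m import *
c=pickle.load(open('w3.pkl','rb'));o=get_obs()
im=c['color'].astype(int);hsv=cv2.cvtColor(c['color'],cv2.COLOR_RGB2HSV)
# rim outer ellipse: left ~245, right ~388, top ~255, bottom ~385
for u,v in [(316,255),(316,386),(245,318),(388,318)]:
    p=ray(c,u,v,o['ee_pos'][2]+.0247); d=p-o['ee_pos']; y=o['eef_rot'][2]
    print((d[0]*np.cos(y)+d[1]*np.sin(y)).round(4),(d[0]*np.sin(y)-d[1]*np.cos(y)).round(4))
# cork circle in w3
m=((hsv[...,2]>170)&(hsv[...,1]<150)&(hsv[...,0]>13)).astype(np.uint8)*255
k=big(m,(280,164,354,215));k=cv2.convexHull(k);P=pl(c,k,.008);P=P[[q[1]<205 for q in k.reshape(-1,2)]];print('rest',cv2.boundingRect(k),circ(P))
g=((hsv[...,1]<70)).astype(np.uint8)*255
```

```text
0.0298 -0.0007
-0.0265 -0.0006
0.0039 -0.0285
0.004 0.0276
rest (283, 168, 68, 47) (array([ 0.6223, -0.1909]), 0.0341)
```

Run:
```python
from h import *
go(.6211,-.192,.068,.7)
```

```text
row [ 0.0001 -0.0003 -0.0006] [ 0.0004 -0.0017  0.3783] dist rows 4.536212552748672 rot rows 0.008741103952385755
```

Call:
servo_tool(
  moves=[
    [[0,0,0,0,-0.001,0.06,1],[0,0,0,0,-0.001,0.13,1],[0,0,0,0,-0.001,0.2,1],[0,0,0,0,-0.001,0.26,1],[0,0,0,0,-0.001,0.31,1],[0,0,0,0,-0.001,0.345,1],[0,0,0,0,-0.001,0.365,1],[0,0,0,0,-0.001,0.375,1],[0,0,0,0,-0.001,0.38,1],[0,0,0,0,-0.001,0.38,1],[0,0,0,0,-0.001,0.38,1]],
  ],
)

```text
time_s: 4.68
ee_pos: [0.6216, -0.1928, 0.0684]
eef_rot: [3.14, -0.001, 0.699]
force: [1.1, -0.2, -0.5]
grip_width: 0.0584
```

Run:
```python
from h import *
go(.6211,-.192,.0633,.7); o=get_obs();print(o['ee_pos'],o['force'])
```

```text
row [ 0.0011 -0.0008 -0.0007] [ 0.0003 -0.0018  0.0102] dist rows 0.12405074184213793 rot rows 0.019642831374632356
[ 0.62156837 -0.19277651  0.06839281] [ 1.05437643 -0.16856323 -0.54724108]
```

Touch down slowly (squeeze reduced), then open.

Call:
servo_tool(
  moves=[
    [[0,0,0,0,-0.001,0.004,1],[0,0,0,0,-0.001,0.007,1],[0,0,0,0,-0.001,0.009,1],[0,0,0,0,-0.001,0.01,1],[0,0,0,0,-0.001,0.01,1],[0,0,0,0,-0.001,0.01,1]],
  ],
)

```text
time_s: 5.18
ee_pos: [0.6213, -0.1924, 0.0634]
eef_rot: [3.14, -0.001, 0.699]
force: [-0.1, -0.3, -1.8]
grip_width: 0.0584
```

Call:
servo_tool(
  moves=[
    [[0,0,0,0,0,0.002,1],[0,0,0,0,0,0.002,1],[0,0,0,0,0,0.003,1],[0,0,0,0,0,0.003,1]],
  ],
  squeeze=10,
)

```text
time_s: 5.52
ee_pos: [0.6215, -0.1924, 0.0632]
eef_rot: [3.139, -0.002, 0.699]
force: [-3.7, 1.0, 9.5]
grip_width: 0.0586
```

Contact at 9.5 N: seated. Release gently.

Call:
servo_tool(
  moves=[
    [[0,0,0,0,0,0,0.6],[0,0,0,0,0,0,0.3],[0,0,0,0,0,0,0],[0,0,0,0,0,0,0],[0,0,0,0,0,0,0],[0,0,0,0,0,-0.05,0],[0,0,0,0,0,-0.12,0],[0,0,0,0,0,-0.2,0],[0,0,0,0,0,-0.28,0],[0,0,0,0,0,-0.36,0],[0,0,0,0,0,-0.4,0],[0,0,0,0,0,-0.4,0]],
  ],
)

```text
time_s: 6.52
ee_pos: [0.6221, -0.1927, 0.2691]
eef_rot: [3.132, -0.006, 0.699]
force: [-0.7, 0.1, 0.6]
grip_width: 0.0944
```

Run:
```python
from h import *
import pickle
o=get_obs();print(o['ee_pos'],o['eef_rot'],o['grip_width'])
c=cam('wrist','w4.png');pickle.dump(c,open('w4.pkl','wb'))
print(proj(c,[[.6222,-.191,.088]]))
```

```text
[ 0.62207287 -0.19268518  0.26909137] [ 3.13163921 -0.00598166  0.6989779 ] 0.09441881786644139
[[312.85138358 216.28840925]]
```

View pics/w4.png

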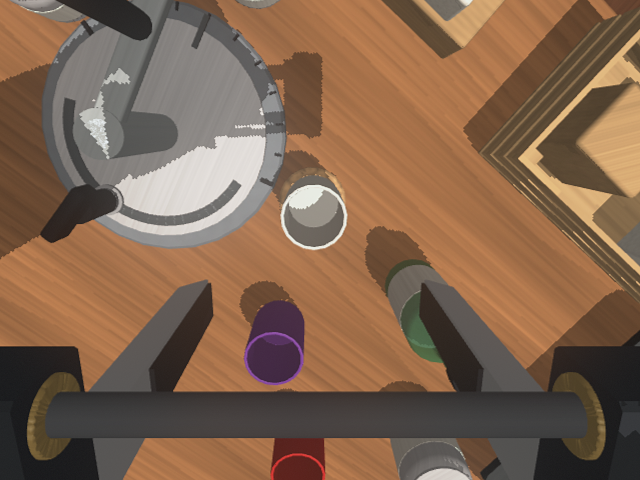

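Run:
```python
from h import *
go(.496,-.031,.27,0)
```

```text
row [ 0.003  -0.0038  0.4449] [ 0.0157 -0.4087 -0.0113] dist rows 4.905932482843465 rot rows 5.5931403044086325
```

Call:
servo_tool(
  moves=[
    [[0.001,-0.001,0.07,0.003,-0.06,-0.01,0],[0.002,-0.002,0.15,0.006,-0.14,-0.01,0],[0.003,-0.003,0.22,0.009,-0.21,-0.01,0],[0.003,-0.004,0.29,0.012,-0.29,-0.01,0],[0.003,-0.004,0.37,0.016,-0.36,-0.01,0],[0.003,-0.004,0.445,0.016,-0.409,-0.01,0],[0.003,-0.004,0.445,0.016,-0.409,-0.01,0],[0.003,-0.004,0.445,0.016,-0.409,-0.01,0],[0.003,-0.004,0.445,0.016,-0.409,-0.01,0]],
  ],
)

```text
time_s: 7.32
ee_pos: [0.4961, -0.0311, 0.2685]
eef_rot: [3.142, 0.001, 0.002]
force: [0.2, 0.3, -0.4]
grip_width: 0.0945
```

Run:
```python
from h import *
import pickle
o=get_obs();print(o['ee_pos'],o['eef_rot'],o['grip_width'])
c=cam('wrist','w5.png');pickle.dump(c,open('w5.pkl','wb'))
print(proj(c,[[.497,-.032,.114],[.582,-.034,.152]]))
```

```text
[ 0.49614492 -0.03109959  0.26847618] [3.14155949e+00 1.47503965e-03 2.13760416e-03] 0.09447062414010705
[[317.27171064 221.63749233]
 [320.74241223 109.12059978]]
```

View pics/w5.png

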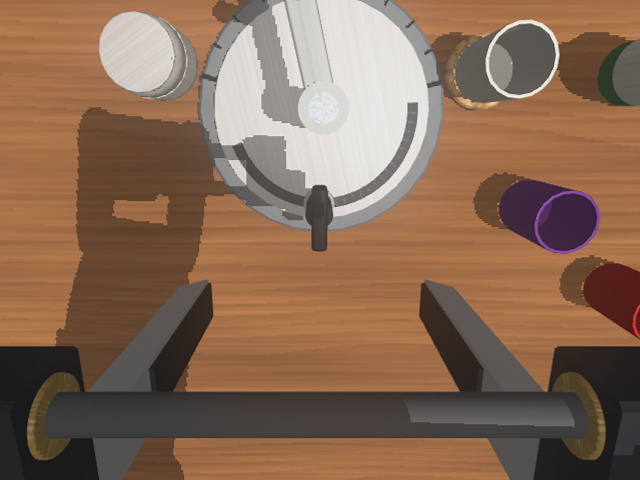

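```bash
python3 - <<'E'
from m import *
c=pickle.load(open('w5.pkl','rb'))
hsv=cv2.cvtColor(c['color'],cv2.COLOR_RGB2HSV);im=c['color']
d=(hsv[...,2]<75).astype(np.uint8)*255
k=big(d,(305,182,335,256));r=cv2.minAreaRect(k);print('knob',r,ray(c,*r[0],.112),cv2.boundingRect(k))
for u,v in [(319,185),(319,251)]: print(ray(c,u,v,.114).round(4))
print('hub',ray(c,323,108,.152).round(4))
# lower base outline fit in w5
g=(hsv[...,1]<60).astype(np.uint8)*255
cs=big(g,(150,0,446,240));P=pl(c,cs,.022)
for i in range(20):
    s=circ(P);q=abs(np.linalg.norm(P-s[0],axis=1)-s[1]);P=P[q<max(.0012,2*np.median(q))]
print('base',s,len(P))
for u,v in [(209,78),(436,82)]:
    for p in [np.array([.582,-.0335])]:
        w=ray(c,u,v,.022)[:2]-p;print('mark',np.linalg.norm(w).round(4),np.arctan2(w[1],w[0]).round(4))
E
python3 - <<'E'
import cv2
a=cv2.imread('pics/w5.png')
cv2.imwrite('pics/w5c.png',cv2.resize(a[0:260,190:460],None,fx=2.3,fy=2.3,interpolation=3))
E
```

```text
knob ((318.5, 218.0), (64.0, 25.0), 90.0) [ 0.49954628 -0.03298568  0.112     ] (306, 186, 26, 65)
[ 0.5264 -0.0333  0.114 ]
[ 0.4724 -0.0335  0.114 ]
hub [ 0.5827 -0.0355  0.152 ]
base (array([ 0.5826, -0.0352]), 0.1161) 493
mark 0.1079 1.2709
mark 0.1136 -1.3154
```

View pics/w5c.png

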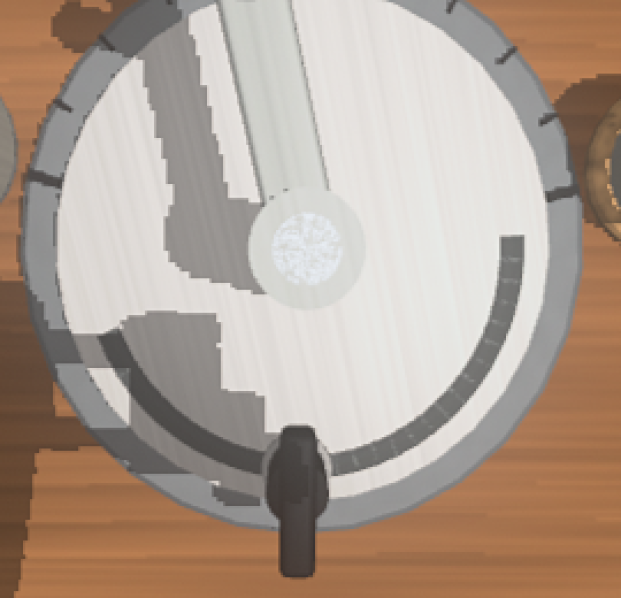

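Run:
```python
from h import *
go(.4985,-.0334,.089,-.02)
```

```text
row [0.     0.001  0.0136] [0.005  0.0041 0.3589] dist rows 4.304568596861933 rot rows 0.17144530067897887
```

Call:
servo_tool(
  moves=[
    [[0,0,0.013,0.005,0.004,0.06,0],[0,0,0.013,0.005,0.004,0.13,0],[0,0,0.013,0.005,0.004,0.2,0],[0,0,0.013,0.005,0.004,0.27,0],[0,0,0.013,0.005,0.004,0.32,0.4],[0,0,0.013,0.005,0.004,0.35,0.6],[0,0,0.013,0.005,0.004,0.359,0.7],[0,0,0.013,0.005,0.004,0.359,1],[0,0,0.013,0.005,0.004,0.359,1],[0,0,0.013,0.005,0.004,0.359,1],[0,0,0.013,0.005,0.004,0.359,1],[0,0,0.013,0.005,0.004,0.359,1]],
  ],
  squeeze=25,
)

```text
time_s: 8.37
ee_pos: [0.4989, -0.0335, 0.0898]
eef_rot: [3.141, 0.0, -0.019]
force: [-0.1, -0.1, 0.1]
grip_width: 0.044
```

Call:
servo_tool(
  moves=[
    [[0,0,0,0,0,0,1],[0,0,0,0,0,0,1],[0,0,0,0,0,0,1],[0,0,0,0,0,0,1],[0,0,0,0,0,0,1],[0,0,0,0,0,0,1],[0,0,0,0,0,0,1]],
  ],
  squeeze=40,
)

```text
time_s: 8.95
ee_pos: [0.4989, -0.0337, 0.0898]
eef_rot: [3.141, 0.0, -0.019]
force: [-0.5, -2.9, 1.5]
grip_width: 0.0128
```

Call:
servo_tool(
  moves=[
    [[0,0,-0.04,0,0,0,1],[0,0,-0.09,0,0,0,1],[0,0,-0.14,0,0,0,1],[0,0,-0.19,0,0,0,1],[0,0,-0.24,0,0,0,1],[0,0,-0.29,0,0,0,1],[0,0,-0.32,0,0,0,1],[0,0,-0.32,0,0,0,1]],
  ],
  squeeze=60,
)

```text
time_s: 9.62
ee_pos: [0.4988, -0.0333, 0.0898]
eef_rot: [-3.141, 0.0, 0.486]
force: [-1.6, 2.2, 1.5]
grip_width: 0.0125
```

Run:
```python
from h import *
o=get_obs();print(o['moment'],o['force'],o['eef_rot'],o['ee_pos'])
```

```text
[0.51099225 0.23251373 0.14106338] [-1.60797414  2.17563353  1.49210027] [-3.14137566e+00  3.30516465e-04  4.85972731e-01] [ 0.4988427  -0.0333187   0.08983183]
```

Call:
servo_tool(
  moves=[
    [[0,0,-0.05,0,0,0,1],[0,0,-0.11,0,0,0,1],[0,0,-0.17,0,0,0,1],[0,0,-0.23,0,0,0,1],[0,0,-0.29,0,0,0,1],[0,0,-0.35,0,0,0,1],[0,0,-0.41,0,0,0,1],[0,0,-0.47,0,0,0,1],[0,0,-0.53,0,0,0,1],[0,0,-0.58,0,0,0,1],[0,0,-0.62,0,0,0,1],[0,0,-0.62,0,0,0,1]],
  ],
)

```text
time_s: 10.62
ee_pos: [0.4982, -0.0329, 0.0898]
eef_rot: [-3.139, -0.001, 1.462]
force: [-4.9, 3.4, 4.8]
grip_width: 0.0126
```

Run:
```python
from h import *
o=get_obs();print(o['moment'],o['force'],o['eef_rot'],o['ee_pos'])
```

```text
[0.63434352 0.98047669 0.12684765] [-4.86702604  3.38523279  4.80914498] [-3.13947841e+00 -6.56908711e-04  1.46189570e+00] [ 0.49821844 -0.03287897  0.0898264 ]
```

Call:
servo_tool(
  moves=[
    [[0,0,-0.01,0,0,0,1],[0,0,-0.02,0,0,0,1],[0,0,-0.035,0,0,0,1],[0,0,-0.045,0,0,0,1],[0,0,-0.045,0,0,0,1],[0,0,-0.045,0,0,0,1]],
  ],
)

```text
time_s: 11.12
ee_pos: [0.4982, -0.0328, 0.0898]
eef_rot: [-3.139, -0.001, 1.532]
force: [-3.1, 1.4, 3.5]
grip_width: 0.0128
```

Run:
```python
from h import *
o=get_obs();print(o['moment'],o['force'],o['eef_rot'],o['ee_pos'])
```

```text
[ 0.18569992  0.45102247 -1.05468615] [-3.10048779  1.41574731  3.52486418] [-3.13935995e+00 -1.11893080e-03  1.53168975e+00] [ 0.49815019 -0.03281129  0.08983442]
```

Call:
servo_tool(
  moves=[
    [[0,0,0.03,0,0,0,0.8],[0,0,0.03,0,0,0,0.65],[0,0,0.03,0,0,0,0.65],[0,0,0.03,0,0,-0.05,0.65],[0,0,0.03,0,0,-0.12,0.65],[0,0,0.03,0,0,-0.2,0.65],[0,0,0.03,0,0,-0.28,0.65],[0,0,0.03,0,0,-0.36,0.65],[0,0,0.03,0,0,-0.38,0.65]],
  ],
)

```text
time_s: 11.87
ee_pos: [0.4999, -0.0332, 0.2861]
eef_rot: [3.135, -0.0, 1.486]
force: [0.8, -0.6, 0.5]
grip_width: 0.0331
```

Run:
```python
from h import *
import pickle
o=get_obs();print(o['ee_pos'],o['eef_rot'],o['grip_width'])
c=cam('wrist','w6.png');pickle.dump(c,open('w6.pkl','wb'))
c=cam('top','t6.png');pickle.dump(c,open('t6.pkl','wb'))
```

```text
[ 0.49987825 -0.03323134  0.28611097] [ 3.13527759e+00 -2.84542908e-04  1.48623477e+00] 0.0331287848869289
```

View pics/w6.png

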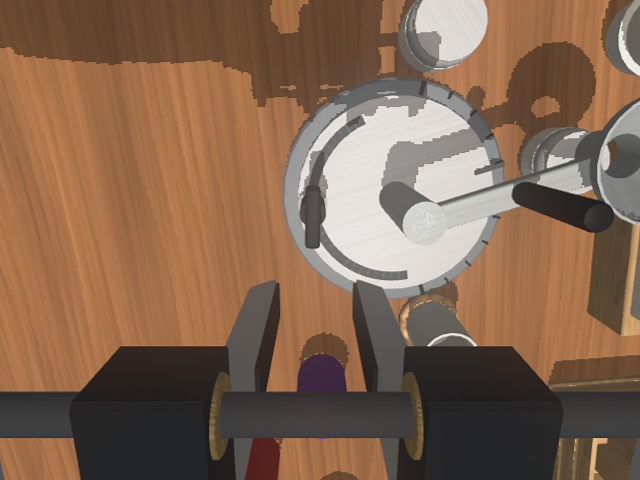

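View pics/t6.png

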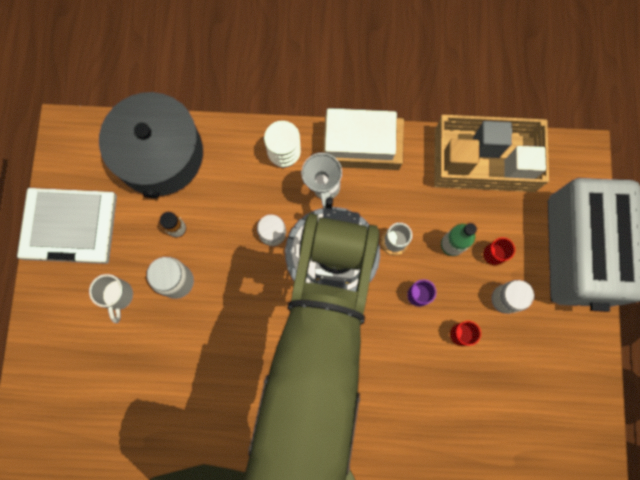

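```bash
python3 - <<'E'
from m import *
c=pickle.load(open('w6.pkl','rb'))
p=ray(c,598,216,.24);print(p);w=p[:2]-[.5825,-.0353];print(np.linalg.norm(w),np.arctan2(w[1],w[0]))
p=ray(T,329.5,203.5,.24);w=p[:2]-[.5825,-.0353];print(p,np.linalg.norm(w),np.arctan2(w[1],w[0]))
p=.5825+.075*np.cos(.22),-.0353+.075*np.sin(.22);print(p)
go(p[0],p[1],.28,.2)
E
python3 - <<'E'
import cv2
a=cv2.imread('pics/w6.png')
cv2.imwrite('pics/w6c.png',cv2.resize(a[80:300,280:640],None,fx=2.2,fy=2.2,interpolation=3))
E
```

```text
[ 0.65448747 -0.01760545  0.24      ]
0.07413024578408911 0.24102225237228983
[ 0.64826983 -0.01984627  0.24      ] 0.06756099301538533 0.23078057129463309
(np.float64(0.6556923086997954), np.float64(-0.0189327782689348))
row [ 0.0009 -0.0012  0.8186] [0.0549 0.3092 0.0044] dist rows 3.7658829839732153 rot rows 10.289726438888923
```

View pics/w6c.png

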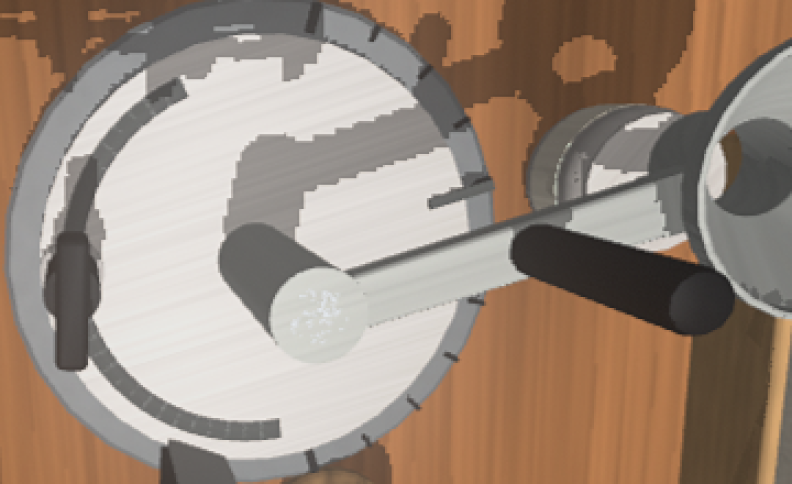

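Run:
```python
from h import *
go(.655,-.0182,.275,.8)
```

```text
row [ 0.0012 -0.0008  0.4366] [0.0562 0.3077 0.0144] dist rows 3.7543110152089274 rot rows 5.488418448636217
```

Call:
servo_tool(
  moves=[
    [[0.001,0,0.07,0.01,0.05,0,0.35],[0.001,0,0.14,0.02,0.11,0,0.35],[0.001,0,0.21,0.03,0.17,0,0.35],[0.001,0,0.28,0.04,0.23,0,0.35],[0.001,0,0.35,0.05,0.28,0.005,0.35],[0.001,0,0.42,0.056,0.308,0.01,0.35],[0.001,0,0.437,0.056,0.308,0.01,0.35],[0.001,0,0.437,0.056,0.308,0.01,0.35],[0.001,0,0.437,0.056,0.308,0.01,0.35]],
  ],
)

```text
time_s: 12.72
ee_pos: [0.6548, -0.0184, 0.2753]
eef_rot: [-3.14, 0.0, 0.802]
force: [0.1, -0.1, -0.0]
grip_width: 0.0612
```

Run:
```python
from h import *
import pickle
o=get_obs();print(o['ee_pos'],o['eef_rot'],o['grip_width'])
c=cam('wrist','w7.png');pickle.dump(c,open('w7.pkl','wb'))
print(proj(c,[[.655,-.0182,.24]]))
go(.655,-.0182,.197,.8)
```

```text
[ 0.65482481 -0.01836033  0.27525009] [-3.13954126e+00  4.25303360e-04  8.01508336e-01] 0.061197390149332676
[[316.41543187 272.68957762]]
row [-0.0009 -0.0001  0.0009] [0.0006 0.0003 0.158 ] dist rows 1.8939474154506146 rot rows 0.015429894240397177
```

View pics/w7.png

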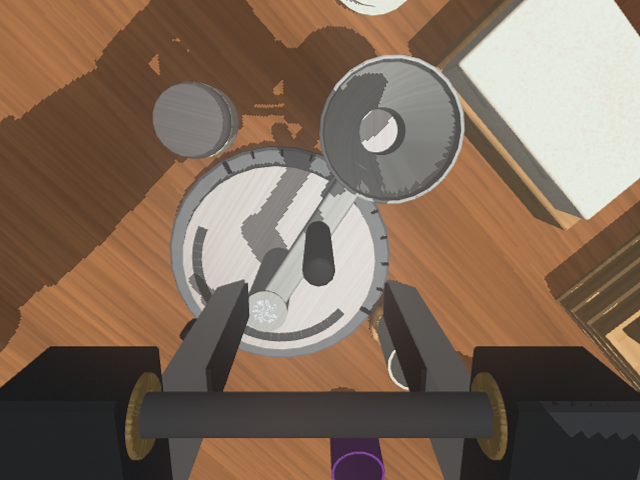

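Call:
servo_tool(
  moves=[
    [[0,0,0,0.001,0.002,0.05,0.35],[0,0,0,0.002,0.002,0.1,0.35],[0,0,0,0.002,0.002,0.14,0.35],[0,0,0,0.002,0.002,0.158,0.35],[0,0,0,0.002,0.002,0.158,0.5],[0,0,0,0.002,0.002,0.158,0.7],[0,0,0,0.002,0.002,0.158,1],[0,0,0,0.002,0.002,0.158,1],[0,0,0,0.002,0.002,0.158,1],[0,0,0,0.002,0.002,0.158,1],[0,0,0,0.002,0.002,0.158,1],[0,0,0,0.002,0.002,0.158,1]],
  ],
  squeeze=15,
)

```text
time_s: 13.77
ee_pos: [0.6564, -0.0183, 0.1974]
eef_rot: [-3.141, -0.001, 0.802]
force: [1.3, -0.2, 1.3]
grip_width: 0.0175
```

```bash
cat > arc.py <<'E'
from h import *
import sys
# arc waypoints: theta0 -> theta1, yaw=theta+off, print rows
def arc(t0,t1,n,yaw0,r=.075,pv=(.5825,-.0353),z=.197):
    o=get_obs();R=Ro.from_euler('xyz',o['eef_rot'])
    for i in range(1,n+1):
        th=t0+(t1-t0)*i/n
        # relative arc from measured position (keep current radius offset zeroed)
        p=np.array([pv[0]+r*np.cos(th),pv[1]+r*np.sin(th),z])
        d=R.inv().apply(p-o['ee_pos'])/.5
        rv=(R.inv()*Ro.from_euler('xyz',[np.pi,0,yaw0+th-t0])).as_rotvec()/(np.pi/2)
        print(round(th,3),rv.round(3),d.round(3))
E
python3 - <<'E'
from arc import *
o=get_obs();print(o['ee_pos'],o['eef_rot'],o['grip_width'],o['force'])
w=o['ee_pos'][:2]-[.5825,-.0353];t=np.arctan2(w[1],w[0]);print(np.linalg.norm(w),t)
arc(t,t-.75,11,.8)
E
```

```text
[ 0.6563675  -0.01825239  0.19740293] [-3.14101994e+00 -8.55828802e-04  8.01531672e-01] 0.01753518628185551 [ 1.25150776 -0.18819161  1.31162306]
0.0758091613665905 0.22681505441456737
0.159 [-0.    -0.001  0.044] [-0.007  0.008  0.001]
0.09 [-0.    -0.001  0.088] [-0.014  0.015  0.001]
0.022 [-0.    -0.001  0.131] [-0.021  0.023  0.001]
-0.046 [-0.    -0.     0.175] [-0.028  0.03   0.001]
-0.114 [-0.    -0.     0.218] [-0.036  0.037  0.001]
-0.182 [-0.    -0.     0.261] [-0.044  0.042  0.001]
-0.25 [-0.    -0.     0.305] [-0.053  0.048  0.001]
-0.319 [-0.001 -0.     0.348] [-0.062  0.053  0.001]
-0.387 [-0.001 -0.     0.392] [-0.071  0.057  0.001]
-0.455 [-0.001 -0.     0.435] [-0.081  0.06   0.001]
-0.523 [-0.001 -0.     0.478] [-0.091  0.063  0.001]
```

Call:
servo_tool(
  moves=[
    [[0,0,0.044,-0.007,0.008,0,1],[0,0,0.088,-0.014,0.015,0,1],[0,0,0.131,-0.021,0.023,0,1],[0,0,0.175,-0.028,0.03,0,1],[0,0,0.218,-0.036,0.037,0,1],[0,0,0.261,-0.044,0.042,0,1],[0,0,0.305,-0.053,0.048,0,1],[0,0,0.348,-0.062,0.053,0,1],[0,0,0.392,-0.071,0.057,0,1],[0,0,0.435,-0.081,0.06,0,1],[0,0,0.478,-0.091,0.063,0,1],[0,0,0.478,-0.091,0.063,0,1]],
  ],
)

```text
time_s: 14.77
ee_pos: [0.6478, -0.074, 0.1974]
eef_rot: [-3.142, -0.002, 0.045]
force: [7.4, -5.0, -2.4]
grip_width: 0.0179
```

Run:
```python
from arc import *
o=get_obs();print(o['ee_pos'],o['eef_rot'],o['grip_width'],o['force'])
w=o['ee_pos'][:2]-[.5825,-.0353];t=np.arctan2(w[1],w[0]);print(np.linalg.norm(w),t)
c=cam('wrist','w8.png')
arc(t,-1.321,11,o['eef_rot'][2])
```

```text
[ 0.64776345 -0.07403686  0.1974265 ] [-3.14156479e+00 -2.05307630e-03  4.53659322e-02] 0.01788317948159515 [ 7.35992819 -4.97084822 -2.42869763]
0.07589376004304693 -0.5356604462776642
-0.607 [ 0.    -0.001  0.047] [-0.008  0.008  0.001]
-0.678 [ 0.    -0.001  0.093] [-0.015  0.016  0.001]
-0.75 [ 0.    -0.001  0.138] [-0.022  0.024  0.001]
-0.821 [-0.    -0.001  0.184] [-0.03   0.031  0.001]
-0.893 [-0.    -0.001  0.229] [-0.038  0.038  0.001]
-0.964 [-0.    -0.001  0.275] [-0.047  0.044  0.001]
-1.035 [-0.    -0.001  0.32 ] [-0.057  0.049  0.001]
-1.107 [-0.    -0.001  0.366] [-0.066  0.054  0.001]
-1.178 [-0.    -0.001  0.411] [-0.076  0.058  0.001]
-1.25 [-0.    -0.001  0.457] [-0.086  0.061  0.001]
-1.321 [-0.    -0.001  0.502] [-0.097  0.063  0.001]
```

View pics/w8.png

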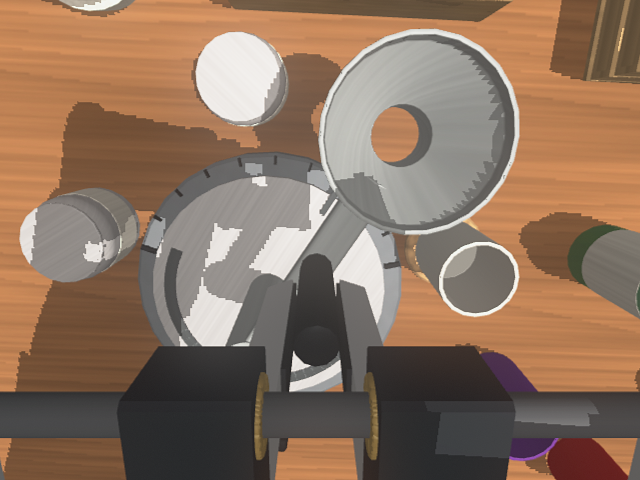

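Call:
servo_tool(
  moves=[
    [[0,0,0.047,-0.007,0.008,0,1],[0,0,0.093,-0.014,0.017,0,1],[0,0,0.138,-0.021,0.025,0,1],[0,0,0.184,-0.029,0.032,0,1],[0,0,0.229,-0.037,0.039,0,1],[0,0,0.275,-0.046,0.045,0,1],[0,0,0.32,-0.056,0.05,0,1],[0,0,0.366,-0.066,0.055,0,1],[0,0,0.411,-0.076,0.059,0,1],[0,0,0.457,-0.086,0.062,0,1],[0,0,0.502,-0.097,0.064,0,1],[0,0,0.502,-0.097,0.064,0,1]],
  ],
)

```text
time_s: 15.82
ee_pos: [0.6005, -0.1089, 0.1974]
eef_rot: [-3.141, -0.002, -0.744]
force: [0.5, -4.9, -0.6]
grip_width: 0.0176
```

Run:
```python
from arc import *
import pickle
o=get_obs();print(o['ee_pos'],o['eef_rot'],o['grip_width'],o['force'])
w=o['ee_pos'][:2]-[.5825,-.0353];t=np.arctan2(w[1],w[0]);print(np.linalg.norm(w),t)
for n in ['wrist','top','scene']:
    c=cam(n,n+'9.png');pickle.dump(c,open(n+'9.pkl','wb'))
```

```text
[ 0.60051104 -0.10891086  0.19740658] [-3.14079338e+00 -2.11844477e-03 -7.44348775e-01] 0.017551959889455335 [ 0.48222001 -4.9382478  -0.60414749]
0.07578229787215414 -1.3308318655002656
```

View pics/wrist9.png

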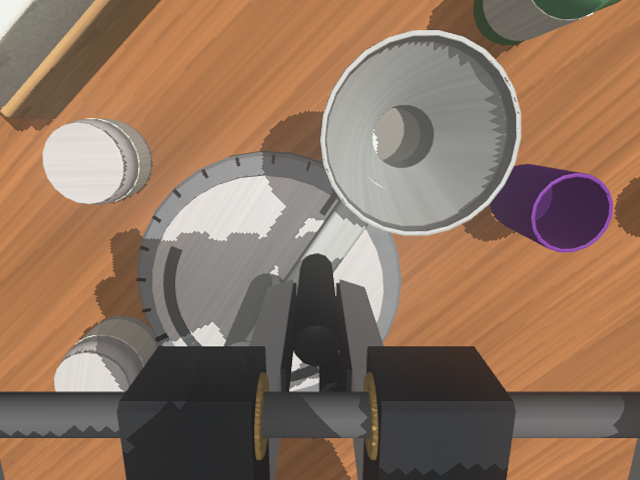

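View pics/scene9.png

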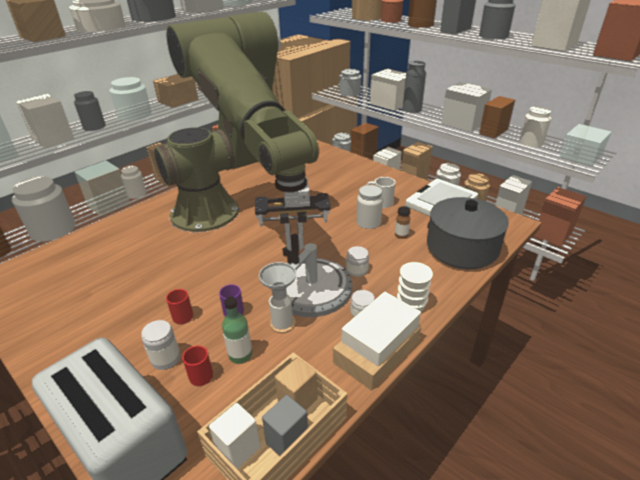

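Run:
```python
from m import *
c=pickle.load(open('wrist9.pkl','rb'))
def rim(c,box,z):
    hsv=cv2.cvtColor(c['color'],cv2.COLOR_RGB2HSV)
    g=(hsv[...,1]<60).astype(np.uint8)*255
    k=cv2.convexHull(big(g,box)); k=big(cv2.drawContours(np.zeros_like(g),[k],-1,255,1),(0,0,640,480))
    P=pl(c,k,z)
    for i in range(25):
        s=circ(P);q=abs(np.linalg.norm(P-s[0],axis=1)-s[1]);P=P[q<max(.001,2*np.median(q))]
    return s,len(P)
s,n=rim(c,(330,25,530,200),.177);print('wrist rim',s,n)
w=s[0]-[.5825,-.0353];print(np.linalg.norm(w),np.arctan2(w[1],w[0]))
t=pickle.load(open('top9.pkl','rb'))
cv2.imwrite('pics/t9c.png',cv2.resize(t['color'][190:310,300:460,::-1],None,fx=4.5,fy=4.5,interpolation=3))
s2=pickle.load(open('scene9.pkl','rb'))
cv2.imwrite('pics/s9c.png',cv2.resize(s2['color'][240:345,240:370,::-1],None,fx=5.5,fy=5.5,interpolation=3))
print(proj(s2,[[.622,-.191,.105],[.622,-.191,.177],[.622,-.191,.088],[.622,-.191,0.008]]))
```

```text
wrist rim (array([ 0.6206, -0.1939]), 0.0432) 258
0.16311213933978058 -1.3350367333341002
[[279.88586717 294.87233533]
 [277.7904538  273.46803045]
 [280.35801406 299.69523864]
 [282.47361181 321.30572369]]
```

View pics/t9c.png

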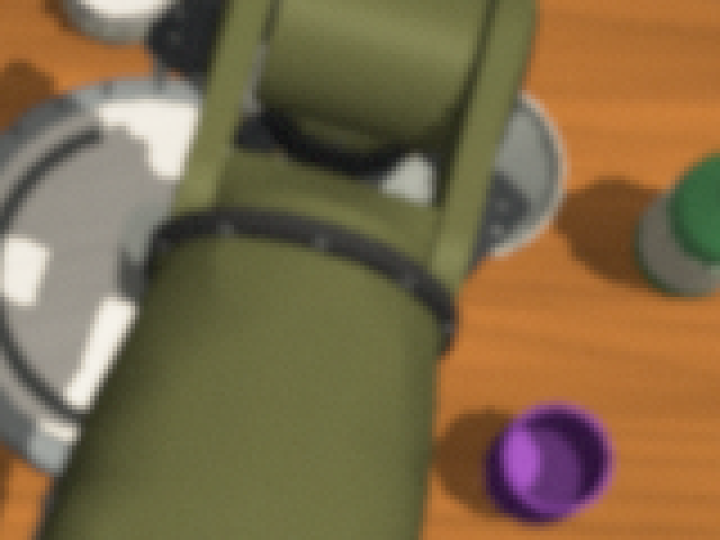

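View pics/s9c.png

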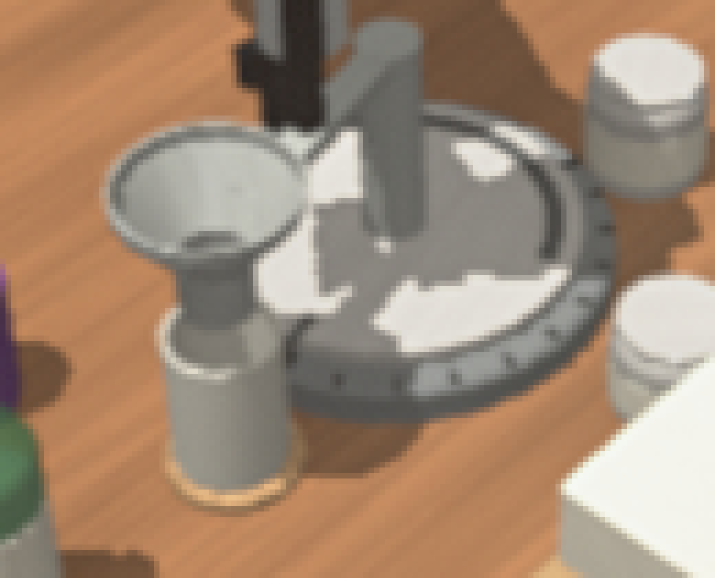

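Call:
servo_tool(
  moves=[
    [[0,0,0,0,0,0,0.75],[0,0,0,0,0,0,0.5],[0,0,0,0,0,0,0.5],[0,0,0,0,0,-0.05,0.5],[0,0,0,0,0,-0.11,0.5],[0,0,0,0,0,-0.17,0.5],[0,0,0,0,0,-0.18,0.5],[0,0,0,0,0,-0.18,0.5]],
  ],
)

```text
time_s: 16.63
ee_pos: [0.6014, -0.1085, 0.2895]
eef_rot: [-3.139, -0.005, -0.737]
force: [-0.5, 0.8, -0.4]
grip_width: 0.0472
```

Run:
```python
from h import *
go(.425,-.06,.287,0)
```

```text
row [-3.000e-04 -3.700e-03 -4.692e-01] [-0.3266  0.1653  0.0029] dist rows 4.3887503988252 rot rows 5.897898565406151
```

Call:
servo_tool(
  moves=[
    [[0,0,-0.07,-0.06,0.03,0,0.5],[0,0,-0.14,-0.13,0.066,0,0.5],[0,0,-0.22,-0.2,0.1,0,0.5],[0,-0.002,-0.3,-0.26,0.13,0,0.5],[0,-0.004,-0.38,-0.31,0.155,0,0.5],[0,-0.004,-0.46,-0.327,0.165,0,0.5],[0,-0.004,-0.469,-0.327,0.165,0,0.5],[0,-0.004,-0.469,-0.327,0.165,0,0.5],[0,-0.004,-0.469,-0.327,0.165,0,0.5]],
  ],
)

```text
time_s: 17.38
ee_pos: [0.4255, -0.0599, 0.2877]
eef_rot: [-3.141, 0.001, -0.004]
force: [0.0, 0.5, -0.8]
grip_width: 0.0468
```

Run:
```python
from h import *
import pickle
o=get_obs();print(o['ee_pos'],o['eef_rot'],o['grip_width'])
for n in ['wrist','top','scene']:
    c=cam(n,n+'10.png');pickle.dump(c,open(n+'10.pkl','wb'))
```

```text
[ 0.42545832 -0.05988029  0.28772002] [-3.14075502e+00  1.21510389e-03 -4.22801275e-03] 0.046840264137943545
```

View pics/wrist10.png

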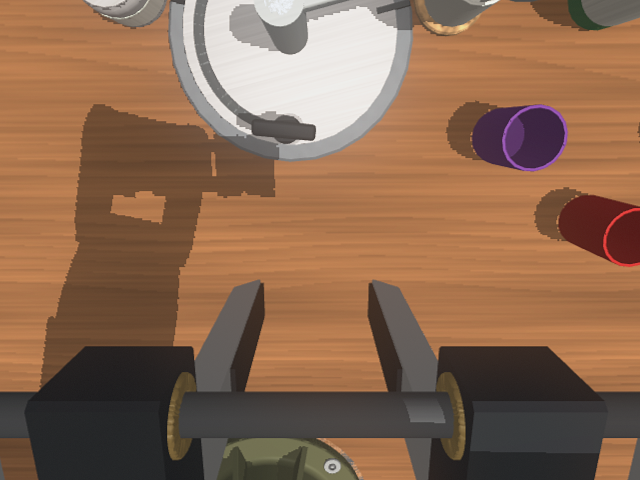

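View pics/top10.png

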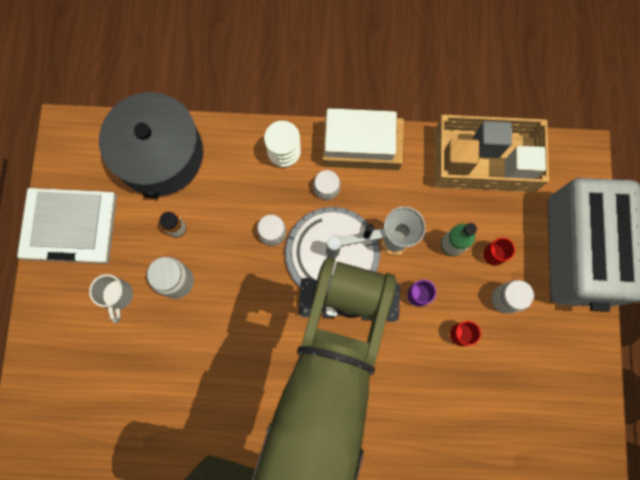

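Run:
```python
from m import *
t=pickle.load(open('top10.pkl','rb'))
hsv=cv2.cvtColor(t['color'],cv2.COLOR_RGB2HSV)
g=(hsv[...,1]<75).astype(np.uint8)*255
k=big(g,(382,200,430,262));h=cv2.convexHull(k);mm=cv2.drawContours(np.zeros_like(g),[h],-1,255,1)
k=big(mm,(0,0,640,480));P=pl(t,k,.177)
P=P[(k.reshape(-1,2)[:,1]<245)]
for i in range(25):
    s=circ(P);q=abs(np.linalg.norm(P-s[0],axis=1)-s[1]);P=P[q<max(.0015,2*np.median(q))]
print('rim top',s,len(P));w=s[0]-[.5825,-.0353];print(np.linalg.norm(w),np.arctan2(w[1],w[0]))
# initial picture same method: funnel at start
cv2.imwrite('pics/t10c.png',cv2.resize(t['color'][195:275,370:450,::-1],None,fx=7,fy=7,interpolation=3))
print(proj(t,[[.6222,-.191,.177],[.6222,-.191,.088]]))
go(.495,-.06,.287,0)
```

```text
rim top (array([ 0.6182, -0.1874]), 0.0475) 48
0.15623347912659438 -1.3402554121549413
[[404.70602287 225.72152173]
 [399.20510734 234.11782406]]
row [-0.0005  0.0008 -0.0017] [ 0.1391 -0.0002  0.0015] dist rows 1.6683091743911236 rot rows 0.02425689796713506
```

View pics/t10c.png

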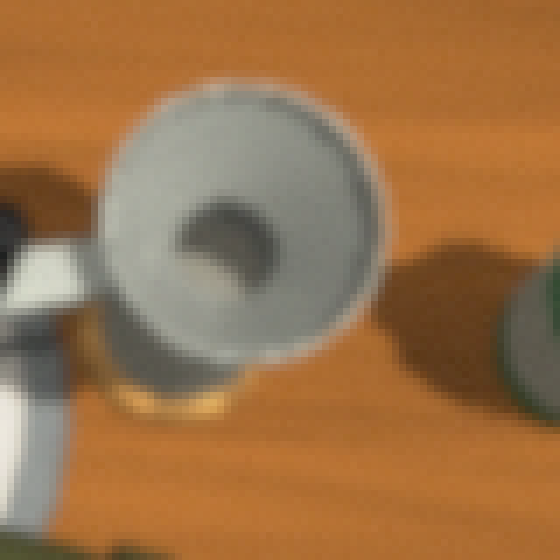

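Call:
servo_tool(
  moves=[
    [[0,0,0,0.06,0,0,0.5],[0,0,0,0.12,0,0,0.5],[0,0,0,0.14,0,0,0.5],[0,0,0,0.14,0,0,0.5],[0,0,0,0.14,0,0,0.5]],
  ],
)

```text
time_s: 17.95
ee_pos: [0.4954, -0.0601, 0.2869]
eef_rot: [-3.14, 0.003, -0.003]
force: [-0.4, -0.4, -0.1]
grip_width: 0.047
```

Run:
```python
from h import *
import pickle
o=get_obs();print(o['ee_pos'],o['eef_rot'],o['grip_width'])
c=cam('wrist','w11.png');pickle.dump(c,open('w11.pkl','wb'))
cv2.imwrite('pics/w11c.png',cv2.resize(c['color'][0:260,200:600,::-1],None,fx=2,fy=2,interpolation=3))
```

```text
[ 0.49541818 -0.06014517  0.28687931] [-3.14049899e+00  3.03551924e-03 -3.35945574e-03] 0.0469858086178569
```

View pics/w11c.png

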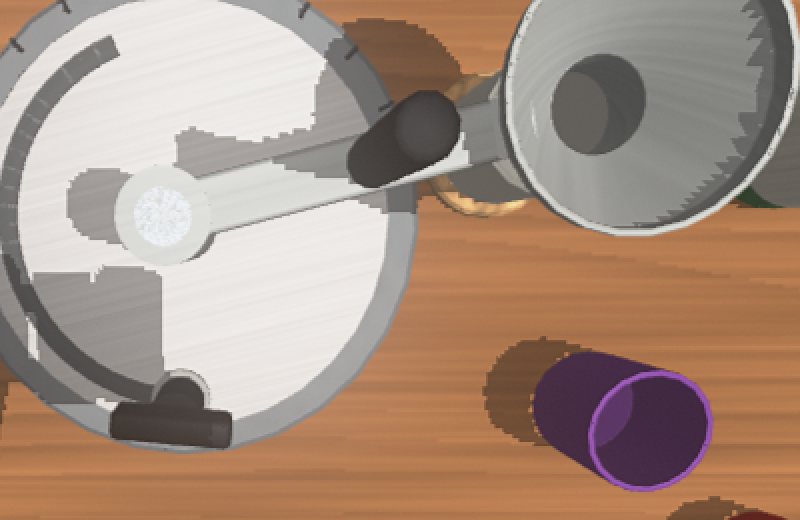

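Call:
servo_tool(
  moves=[
    [[0,0,0,-0.02,0.06,0,0.5],[0,0,0,-0.04,0.12,0,0.5],[0,0,0,-0.06,0.18,0,0.5],[0,0,0,-0.06,0.18,0,0.5],[0,0,0,-0.06,0.18,0,0.5],[0,0,0,-0.06,0.18,0,0.5]],
  ],
)

```text
time_s: 18.5
ee_pos: [0.4644, -0.1497, 0.2876]
eef_rot: [-3.141, 0.002, -0.004]
force: [0.0, -0.2, 0.9]
grip_width: 0.0474
```

Run:
```python
from h import *
import pickle
o=get_obs();print(o['ee_pos'],o['eef_rot'],o['grip_width'])
c=cam('wrist','w12.png');pickle.dump(c,open('w12.pkl','wb'))
cv2.imwrite('pics/w12c.png',cv2.resize(c['color'][0:200,190:420,::-1],None,fx=3,fy=3,interpolation=3))
```

```text
[ 0.46443285 -0.14970853  0.28757873] [-3.14065183e+00  1.77515406e-03 -4.01666493e-03] 0.047415266257249095
```

View pics/w12c.png

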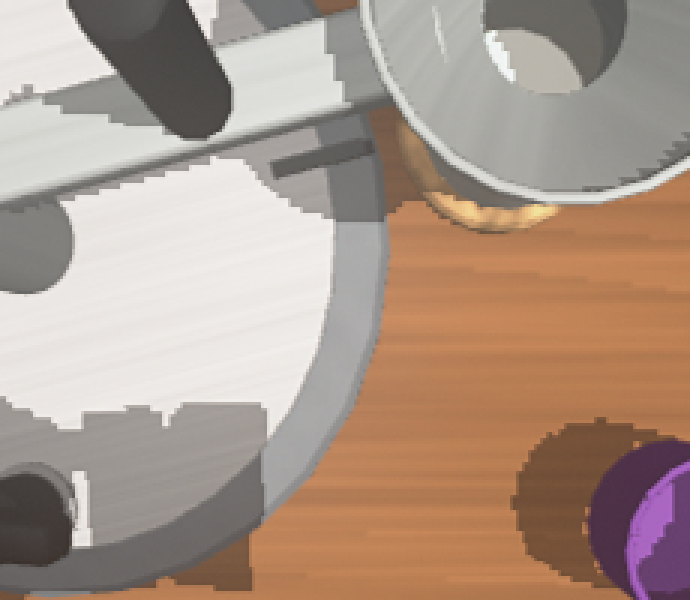

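Run:
```python
import cv2,numpy as np
a=cv2.imread('pics/w12.png')
b=a[35:70,275:325]
lab=cv2.resize(b,None,fx=15,fy=15,interpolation=cv2.INTER_NEAREST)
lab=np.clip(lab.astype(int)*1.7,0,255).astype(np.uint8)
cv2.imwrite('pics/w12d.png',lab)
g=cv2.cvtColor(a,cv2.COLOR_BGR2GRAY)
from h import *
import pickle
c=pickle.load(open('w12.pkl','rb'))
for u in range(282,314,2):
    col=g[40:66,u].astype(float);w=np.clip(95-col,0,None);w[col>95]=0
    if w.sum()>0:
        v=40+(w*np.arange(26)).sum()/w.sum()
        p=ray(c,u,v,.032 if u<299 else .022)[:2]-[.5825,-.0353];print(u,round(v,2),col.min(),np.linalg.norm(p).round(4),np.arctan2(p[1],p[0]).round(4))
```

```text
282 58.0 93.0 0.0844 -1.349
286 56.0 92.0 0.0886 -1.3394
288 56.0 94.0 0.0904 -1.3443
290 55.29 90.0 0.0924 -1.3424
292 54.0 93.0 0.0945 -1.3355
294 53.64 88.0 0.0964 -1.337
296 53.0 92.0 0.0984 -1.336
298 52.92 87.0 0.1003 -1.3398
300 52.1 91.0 0.1023 -1.3222
302 52.43 88.0 0.1041 -1.3296
304 51.42 83.0 0.1062 -1.3258
306 50.41 86.0 0.1083 -1.3222
308 49.95 89.0 0.1102 -1.323
310 49.72 83.0 0.1122 -1.3255
312 48.82 80.0 0.1142 -1.3229
```

View pics/w12d.png

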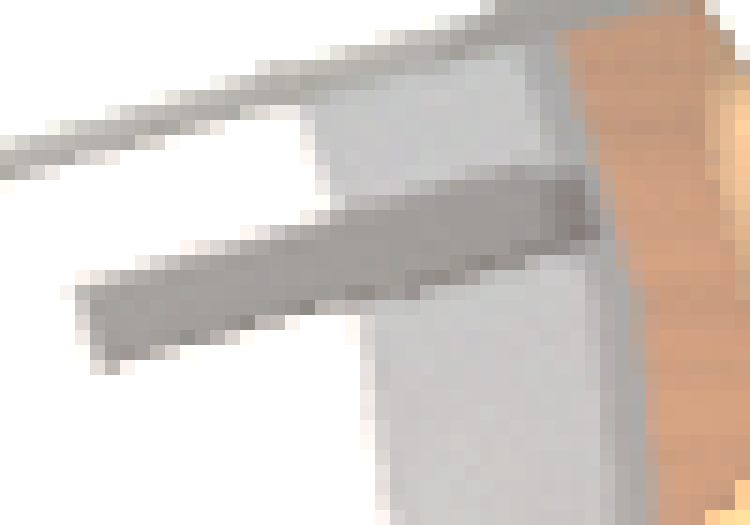

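Run:
```python
from h import *
go(.6015,-.1087,.287,1.55)
```

```text
row [-1.400e-03  4.000e-04 -9.887e-01] [ 0.2734 -0.0822  0.0006] dist rows 3.423420963014067 rot rows 12.428024908020063
```

Call:
servo_tool(
  moves=[
    [[0,0,-0.08,0.03,-0.01,0,0.5],[0,0,-0.16,0.06,-0.02,0,0.5],[0,0,-0.24,0.09,-0.03,0,0.5],[0,0,-0.32,0.12,-0.04,0,0.5],[0,0,-0.4,0.15,-0.05,0,0.5],[0,0,-0.48,0.18,-0.06,0,0.5],[0,0,-0.56,0.21,-0.07,0,0.5],[0,0,-0.64,0.24,-0.08,0,0.5],[0,0,-0.72,0.273,-0.082,0,0.5],[0,0,-0.8,0.273,-0.082,0,0.5],[0,0,-0.88,0.273,-0.082,0,0.5],[0,0,-0.96,0.273,-0.082,0,0.5]],
  ],
)

```text
time_s: 19.55
ee_pos: [0.6016, -0.1073, 0.287]
eef_rot: [-3.139, -0.001, 1.505]
force: [-0.1, 1.0, -0.8]
grip_width: 0.0474
```

Run:
```python
from h import *
print(get_obs()['ee_pos'],get_obs()['eef_rot'])
go(.6015,-.1087,.285,1.82)
```

```text
[ 0.60157462 -0.10733362  0.28696871] [-3.13913064e+00 -1.03292757e-03  1.50459625e+00]
row [-0.0015 -0.0009 -0.2008] [-0.0027  0.      0.0039] dist rows 0.05749590112708318 rot rows 2.524004613674431
```

Call:
servo_tool(
  moves=[
    [[-0.001,0,-0.07,-0.001,0,0.004,0.5],[-0.001,-0.001,-0.14,-0.002,0,0.004,0.5],[-0.001,-0.001,-0.2,-0.003,0,0.004,0.5],[-0.001,-0.001,-0.2,-0.003,0,0.004,0.5],[-0.001,-0.001,-0.2,-0.003,0,0.004,0.5]],
  ],
)

```text
time_s: 19.97
ee_pos: [0.6016, -0.1079, 0.285]
eef_rot: [-3.141, -0.0, 1.817]
force: [-0.2, -0.4, 0.7]
grip_width: 0.0469
```

Run:
```python
from h import *
print(get_obs()['ee_pos'],get_obs()['eef_rot'])
c=cam('wrist','w13.png')
go(.6015,-.1087,.197,1.82)
```

```text
[ 0.60155167 -0.10785918  0.28499971] [-3.14089677e+00 -4.95111657e-05  1.81680211e+00]
row [-0.0004 -0.     -0.0024] [-0.0013 -0.0003  0.176 ] dist rows 2.110683152691478 rot rows 0.030759193210352368
```

View pics/w13.png

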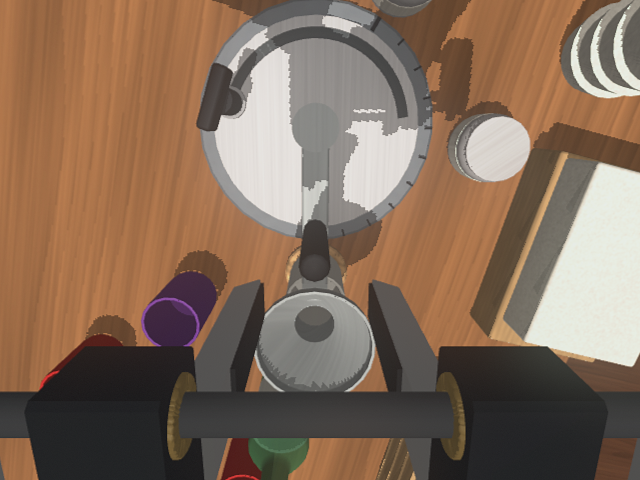

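Call:
servo_tool(
  moves=[
    [[0,0,-0.002,-0.001,0,0.05,0.5],[0,0,-0.002,-0.001,0,0.1,0.5],[0,0,-0.002,-0.001,0,0.15,0.5],[0,0,-0.002,-0.001,0,0.176,0.5],[0,0,-0.002,-0.001,0,0.176,0.6],[0,0,-0.002,-0.001,0,0.176,0.8],[0,0,-0.002,-0.001,0,0.176,1],[0,0,-0.002,-0.001,0,0.176,1],[0,0,-0.002,-0.001,0,0.176,1],[0,0,-0.002,-0.001,0,0.176,1],[0,0,-0.002,-0.001,0,0.176,1]],
  ],
  squeeze=15,
)

```text
time_s: 20.93
ee_pos: [0.602, -0.1086, 0.1982]
eef_rot: [3.141, 0.001, 1.819]
force: [-0.7, -0.1, 6.1]
grip_width: 0.0173
```

Run:
```python
from h import *
o=get_obs();print(o['ee_pos'],o['eef_rot'],o['force'],o['grip_width'])
w=o['ee_pos'][:2]-[.5825,-.0353];t=np.arctan2(w[1],w[0]);print(np.linalg.norm(w),t)
```

```text
[ 0.60195499 -0.10864792  0.19819819] [3.14065997e+00 9.09762650e-04 1.81915369e+00] [-0.67524752 -0.07045995  6.11541878] 0.01729945838940519
0.07588421183422013 -1.3115239482141057
```

Call:
servo_tool(
  moves=[
    [[0,0,0,0,-0.001,0,1],[0,0,0,0,-0.001,0,1],[0,0,0,0,-0.001,0,1],[0,0,0,0,-0.001,0,1]],
  ],
)

```text
time_s: 21.27
ee_pos: [0.6015, -0.1087, 0.1983]
eef_rot: [3.141, 0.001, 1.819]
force: [0.5, -0.3, -0.5]
grip_width: 0.0178
```

Call:
servo_tool(
  moves=[
    [[0,0,0,0,0,0,0.8],[0,0,0,0,0,0,0.6],[0,0,0,0,0,0,0.5],[0,0,0,0,0,-0.05,0.5],[0,0,0,0,0,-0.11,0.5],[0,0,0,0,0,-0.17,0.5],[0,0,0,0,0,-0.18,0.5],[0,0,0,0,0,-0.18,0.5]],
  ],
)

```text
time_s: 21.93
ee_pos: [0.6019, -0.1088, 0.2904]
eef_rot: [3.137, 0.003, 1.819]
force: [-0.9, -0.8, -0.7]
grip_width: 0.0471
```

Run:
```python
from h import *
o=get_obs();print(o['ee_pos'],o['eef_rot'])
go(.4644,-.150,.2875,.3)
go(.4644,-.150,.2875,1.48)
```

```text
[ 0.60190542 -0.10884988  0.29038235] [3.13716601e+00 2.71689198e-03 1.81905393e+00]
row [ 3.600e-03 -8.000e-04  9.671e-01] [-0.0122 -0.2868  0.0045] dist rows 3.442678068813501 rot rows 12.155884144181343
row [0.0031 0.0012 0.2159] [-0.0122 -0.2868  0.0045] dist rows 3.442678068813501 rot rows 2.713542040986426
```

Run:
```python
from h import *
go(.533,-.225,.2885,1.48)
```

```text
row [0.0031 0.0012 0.2159] [-0.1913 -0.1907  0.0034] dist rows 3.238950768904058 rot rows 2.713542040986426
```

Call:
servo_tool(
  moves=[
    [[0.001,0,0.05,-0.05,-0.05,0,0.5],[0.002,0.001,0.1,-0.1,-0.1,0,0.5],[0.003,0.001,0.15,-0.15,-0.15,0.003,0.5],[0.003,0.001,0.216,-0.191,-0.191,0.003,0.5],[0.003,0.001,0.216,-0.191,-0.191,0.003,0.5],[0.003,0.001,0.216,-0.191,-0.191,0.003,0.5]],
  ],
)

```text
time_s: 22.43
ee_pos: [0.532, -0.2258, 0.2873]
eef_rot: [-3.14, -0.0, 1.478]
force: [0.6, 0.8, -0.0]
grip_width: 0.0473
```

Run:
```python
from h import *
import pickle
o=get_obs();print(o['ee_pos'],o['eef_rot'])
c=cam('wrist','w14.png');pickle.dump(c,open('w14.pkl','wb'))
for r in (.09,.1,.11,.116):
    print(proj(c,[[.5825+r*np.cos(-1.3235),-.0353+r*np.sin(-1.3235),.032 if r<.1 else .022]]))
```

```text
[ 0.53195706 -0.22577104  0.28730248] [-3.13991599e+00 -4.37632486e-04  1.47786285e+00]
[[381.79353391  89.57845086]]
[[383.30266062 100.45946348]]
[[386.26433413 110.3923277 ]]
[[388.02504599 116.2974053 ]]
```

View pics/w14.png

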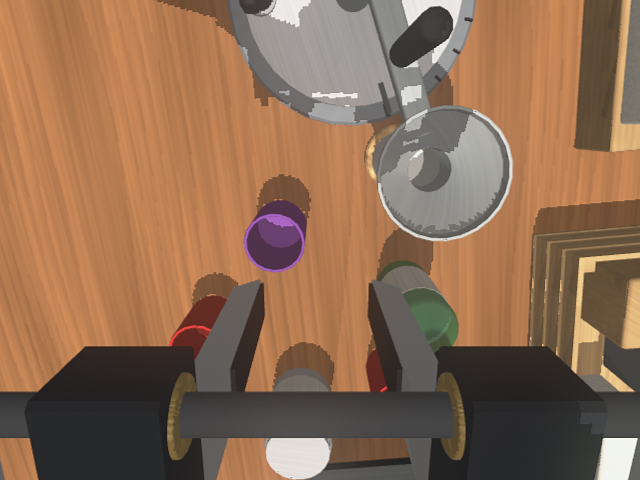

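Run:
```python
from h import *
import pickle
c=pickle.load(open('w14.pkl','rb'));a=c['color'][:,:,::-1]
b=cv2.resize(a[70:130,355:415],None,fx=10,fy=10,interpolation=cv2.INTER_NEAREST)
cv2.imwrite('pics/w14d.png',np.clip(b.astype(int)*1.6,0,255).astype(np.uint8))
g=cv2.cvtColor(a,cv2.COLOR_BGR2GRAY)
for v in range(80,122,2):
    row=g[v,370:398].astype(float);m=row.min();th=m+25;w=np.clip(th-row,0,None)
    u=370+(w*np.arange(28)).sum()/w.sum()
    for z in (.032,.022):
        p=ray(c,u,v,z)[:2]-[.5825,-.0353];print(v,round(u,2),m,z,np.linalg.norm(p).round(4),np.arctan2(p[1],p[0]).round(4),end=' | ')
    print()
```

```text
80 392.06 85.0 0.032 0.0858 -1.1852 | 80 392.06 85.0 0.022 0.0857 -1.1628 | 
82 389.54 86.0 0.032 0.0864 -1.2188 | 82 389.54 86.0 0.022 0.0863 -1.1974 | 
84 383.28 78.0 0.032 0.0857 -1.2903 | 84 383.28 78.0 0.022 0.0854 -1.2705 | 
86 384.16 78.0 0.032 0.0877 -1.2881 | 86 384.16 78.0 0.022 0.0875 -1.2687 | 
88 384.68 76.0 0.032 0.0896 -1.2895 | 88 384.68 76.0 0.022 0.0894 -1.2706 | 
90 384.96 78.0 0.032 0.0914 -1.2933 | 90 384.96 78.0 0.022 0.0913 -1.2749 | 
92 385.16 74.0 0.032 0.0932 -1.2977 | 92 385.16 74.0 0.022 0.0931 -1.2797 | 
94 386.38 80.0 0.032 0.0954 -1.2923 | 94 386.38 80.0 0.022 0.0953 -1.2746 | 
96 387.27 79.0 0.032 0.0974 -1.2901 | 96 387.27 79.0 0.022 0.0974 -1.2728 | 
98 387.03 76.0 0.032 0.0991 -1.2984 | 98 387.03 76.0 0.022 0.0991 -1.2815 | 
100 386.93 80.0 0.032 0.1008 -1.305 | 100 386.93 80.0 0.022 0.1008 -1.2886 | 
102 386.24 78.0 0.032 0.1023 -1.3168 | 102 386.24 78.0 0.022 0.1024 -1.3009 | 
104 385.65 77.0 0.032 0.1039 -1.3273 | 104 385.65 77.0 0.022 0.104 -1.3118 | 
106 385.63 69.0 0.032 0.1057 -1.3326 | 106 385.63 69.0 0.022 0.1058 -1.3176 | 
108 386.14 69.0 0.032 0.1076 -1.3331 | 108 386.14 69.0 0.022 0.1078 -1.3183 | 
110 386.81 66.0 0.032 0.1096 -1.3323 | 110 386.81 66.0 0.022 0.1098 -1.3179 | 
112 387.5 69.0 0.032 0.1116 -1.3314 | 112 387.5 69.0 0.022 0.1119 -1.3172 | 
114 387.64 67.0 0.032 0.1135 -1.335 | 114 387.64 67.0 0.022 0.1138 -1.321 | 
116 387.5 63.0 0.032 0.1152 -1.3407 | 116 387.5 63.0 0.022 0.1156 -1.3271 | 
118 386.89 89.0 0.032 0.1169 -1.35 | 118 386.89 89.0 0.022 0.1172 -1.3368 | 
120 383.83 88.0 0.032 0.1178 -1.3785 | 120 383.83 88.0 0.022 0.1181 -1.3659 |
```

View pics/w14d.png

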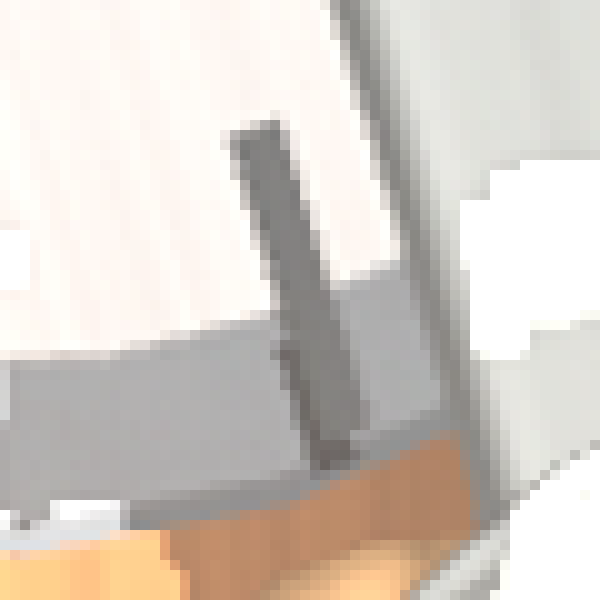

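Run:
```python
from m import *
c=pickle.load(open('w14.pkl','rb'))
p=ray(c,445,173,.177)[:2]-[.5825,-.0353];print('rim w14',np.linalg.norm(p),np.arctan2(p[1],p[0]))
c=pickle.load(open('w12.pkl','rb'))
t=cam('top','top15.png');s=cam('scene','scene15.png')
pickle.dump(t,open('top15.pkl','wb'));pickle.dump(s,open('scene15.pkl','wb'))
for i,t in ((10,pickle.load(open('top10.pkl','rb'))),(15,t)):
    hsv=cv2.cvtColor(t['color'],cv2.COLOR_RGB2HSV);g=(hsv[...,1]<75).astype(np.uint8)*255
    k=big(g,(382,200,430,262));print(i,cv2.boundingRect(k))
cv2.imwrite('pics/t15c.png',cv2.resize(t['color'][195:275,370:450,::-1],None,fx=7,fy=7,interpolation=3))
```

```text
rim w14 0.15870296894966493 -1.3169984454458508
10 (382, 207, 43, 44)
15 (382, 206, 43, 45)
```

View pics/t15c.png

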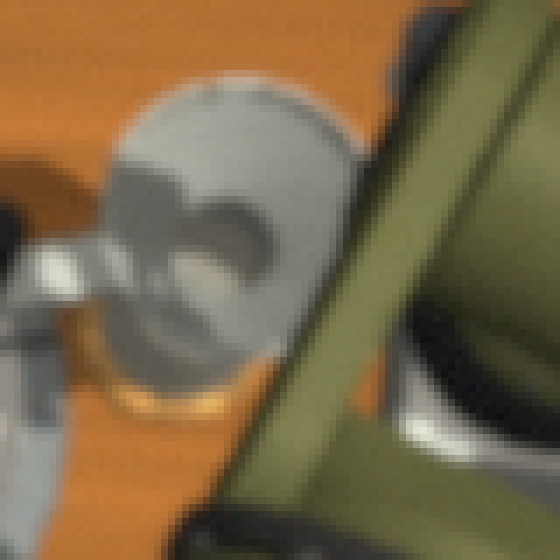

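Run:
```python
from h import *
import pickle
c=pickle.load(open('w14.pkl','rb'));g=cv2.cvtColor(c['color'],cv2.COLOR_RGB2GRAY).astype(float)
for v in range(84,118,2):
    z=.032 if v<=99 else .022
    u0=int(round(380.5+(v-83)*.25))
    row=g[v,u0-5:u0+6];w=np.clip(np.percentile(row,70)-20-row,0,None);u=u0-5+(w*np.arange(11)).sum()/w.sum()
    p=ray(c,u,v,z)[:2]-[.5825,-.0353];print(v,round(u,2),z,np.linalg.norm(p).round(4),np.arctan2(p[1],p[0]).round(4))
```

```text
84 380.38 0.032 0.0847 -1.3209
86 381.13 0.032 0.0867 -1.3193
88 381.66 0.032 0.0886 -1.32
90 382.19 0.032 0.0905 -1.3208
92 382.7 0.032 0.0924 -1.3217
94 383.42 0.032 0.0944 -1.3205
96 384.14 0.032 0.0964 -1.3193
98 384.63 0.032 0.0983 -1.3204
100 385.47 0.022 0.1003 -1.3021
102 385.48 0.022 0.1021 -1.3078
104 384.09 0.022 0.1035 -1.3259
106 384.0 0.022 0.1053 -1.332
108 nan 0.022 nan nan
110 385.0 0.022 0.1092 -1.3334
112 385.57 0.022 0.1112 -1.3334
114 387.6 0.022 0.1137 -1.3213
116 387.0 0.022 0.1154 -1.3312<stdin>:7: RuntimeWarning: invalid value encountered in scalar divide
```

Run:
```python
from h import *
go(.4985,-.0334,.287,1.48)
```

```text
row [-0.0006 -0.0001  0.0011] [ 0.3736 -0.1028  0.0019] dist rows 4.646462352748876 rot rows 0.015569619176757194
```

Call:
servo_tool(
  moves=[
    [[0,0,0,0.07,-0.05,0,0.5],[0,0,0,0.14,-0.08,0,0.5],[0,0,0,0.21,-0.1,0,0.5],[0,0,0,0.28,-0.103,0,0.5],[0,0,0,0.34,-0.103,0,0.5],[0,0,0,0.374,-0.103,0,0.5],[0,0,0,0.374,-0.103,0,0.5],[0,0,0,0.374,-0.103,0,0.5]],
  ],
)

```text
time_s: 23.25
ee_pos: [0.4986, -0.0321, 0.2878]
eef_rot: [-3.14, -0.0, 1.485]
force: [0.2, -0.0, -0.0]
grip_width: 0.0472
```

Run:
```python
from h import *
o=get_obs();print(o['ee_pos'],o['eef_rot'])
c=cam('wrist','w16.png')
go(.4985,-.0334,.0895,1.48)
```

```text
[ 0.49855229 -0.03209816  0.28776178] [-3.14048324e+00 -1.07071193e-04  1.48517558e+00]
row [-0.0008 -0.      0.0023] [-0.0009  0.0005  0.3965] dist rows 4.753739048468186 rot rows 0.030441710333362283
```

View pics/w16.png

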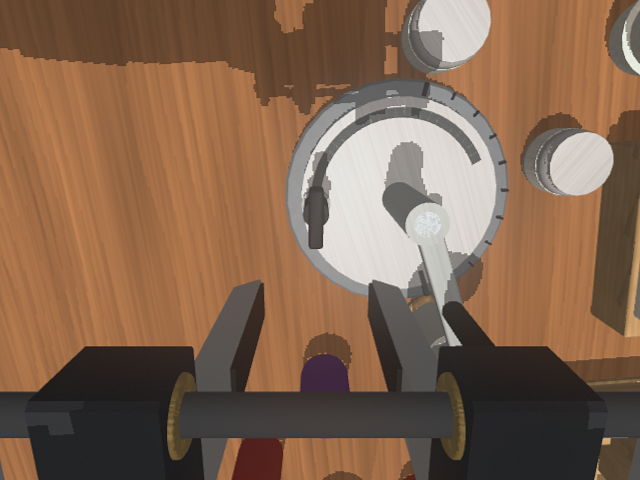

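Call:
servo_tool(
  moves=[
    [[0,0,0.002,-0.001,0,0.06,0.5],[0,0,0.002,-0.001,0,0.13,0.5],[0,0,0.002,-0.001,0,0.2,0.5],[0,0,0.002,-0.001,0,0.27,0.5],[0,0,0.002,-0.001,0,0.33,0.5],[0,0,0.002,-0.001,0,0.37,0.5],[0,0,0.002,-0.001,0,0.39,0.5],[0,0,0.002,-0.001,0,0.396,0.5],[0,0,0.002,-0.001,0,0.396,0.7],[0,0,0.002,-0.001,0,0.396,1],[0,0,0.002,-0.001,0,0.396,1],[0,0,0.002,-0.001,0,0.396,1]],
  ],
  squeeze=40,
)

```text
time_s: 24.3
ee_pos: [0.4988, -0.0336, 0.0908]
eef_rot: [3.141, 0.0, 1.48]
force: [0.6, 0.1, 0.5]
grip_width: 0.0236
```

Call:
servo_tool(
  moves=[
    [[0,0,0,0,0,0,1],[0,0,0,0,0,0,1],[0,0,0,0,0,0,1],[0,0,0,0,0,0,1]],
  ],
  squeeze=60,
)

```text
time_s: 24.63
ee_pos: [0.4982, -0.0335, 0.0916]
eef_rot: [-3.141, 0.0, 1.48]
force: [-8.7, 0.3, 10.0]
grip_width: 0.0124
```

Gripped. Turn clockwise (positive about tool z).

Call:
servo_tool(
  moves=[
    [[0,0,0.04,0,0,0,1],[0,0,0.1,0,0,0,1],[0,0,0.16,0,0,0,1],[0,0,0.22,0,0,0,1],[0,0,0.28,0,0,0,1],[0,0,0.34,0,0,0,1],[0,0,0.4,0,0,0,1],[0,0,0.45,0,0,0,1],[0,0,0.5,0,0,0,1],[0,0,0.5,0,0,0,1]],
  ],
)

```text
time_s: 25.47
ee_pos: [0.4982, -0.0336, 0.0917]
eef_rot: [-3.141, 0.001, 0.692]
force: [-0.6, -1.9, -3.0]
grip_width: 0.0124
```

Run:
```python
from h import *
o=get_obs();print(o['moment'],o['force'],o['eef_rot'],o['ee_pos'],o['qpos'])
```

```text
[-0.30145693 -0.08155674 -0.2156941 ] [-0.64585038 -1.85235484 -3.01927869] [-3.14148132e+00  5.76480114e-04  6.91509580e-01] [ 0.49818052 -0.03358976  0.09166682] [-1.40498816e-01  3.18532000e-01  1.78293318e+00 -4.07104951e-04
  1.04059801e+00  7.38993920e-01]
```

Call:
servo_tool(
  moves=[
    [[0,0,0.05,0,0,0,1],[0,0,0.11,0,0,0,1],[0,0,0.17,0,0,0,1],[0,0,0.23,0,0,0,1],[0,0,0.29,0,0,0,1],[0,0,0.35,0,0,0,1],[0,0,0.4,0,0,0,1],[0,0,0.44,0,0,0,1],[0,0,0.45,0,0,0,1],[0,0,0.45,0,0,0,1]],
  ],
)

```text
time_s: 26.3
ee_pos: [0.4982, -0.0337, 0.0917]
eef_rot: [3.141, 0.001, -0.013]
force: [-1.1, -1.7, -2.5]
grip_width: 0.0125
```

Call:
servo_tool(
  moves=[
    [[0,0,0.01,0,0,0,1],[0,0,0.02,0,0,0,1],[0,0,0.03,0,0,0,1],[0,0,0.03,0,0,0,1],[0,0,0.03,0,0,0,1]],
  ],
)

```text
time_s: 26.72
ee_pos: [0.4981, -0.0337, 0.0917]
eef_rot: [3.141, 0.001, -0.059]
force: [-0.2, -1.6, -2.9]
grip_width: 0.0124
```

Run:
```python
from h import *
o=get_obs();print(o['moment'],o['force'],o['eef_rot'],o['ee_pos'],o['qpos'])
```

```text
[-0.33011505 -0.01926606  0.81552755] [-0.2056983  -1.64536071 -2.90696944] [ 3.14082000e+00  5.31475884e-04 -5.89127243e-02] [ 0.4981475  -0.03372399  0.09165856] [-1.40523809e-01  3.18512202e-01  1.78298302e+00 -9.42869550e-04
  1.04056435e+00  1.48966207e+00]
```

Call:
servo_tool(
  moves=[
    [[0,0,0,0,0,0,0.8],[0,0,0,0,0,0,0.6],[0,0,0,0,0,0,0.4],[0,0,0,0,0,0,0.4],[0,0,0,0,0,-0.05,0.4],[0,0,0,0,0,-0.12,0.4],[0,0,0,0,0,-0.2,0.4],[0,0,0,0,0,-0.28,0.4],[0,0,0,0,0,-0.36,0.4],[0,0,0,0,0,-0.39,0.4],[0,0,0,0,0,-0.39,0.4]],
  ],
)

```text
time_s: 27.63
ee_pos: [0.4993, -0.0336, 0.2909]
eef_rot: [3.14, -0.006, -0.059]
force: [-0.4, -0.1, 0.2]
grip_width: 0.0562
```

Run:
```python
from h import *
import pickle
o=get_obs();print(o['ee_pos'],o['eef_rot'])
c=cam('wrist','w17.png');pickle.dump(c,open('w17.pkl','wb'))
go(.4644,-.150,.2875,0)
```

```text
[ 0.49926568 -0.03364476  0.2908845 ] [ 3.14045098 -0.00636692 -0.05890759]
row [ 0.0006 -0.0016 -0.0375] [-0.0547  0.2364  0.0012] dist rows 2.909840033970113 rot rows 0.4721844617031751
```

View pics/w17.png

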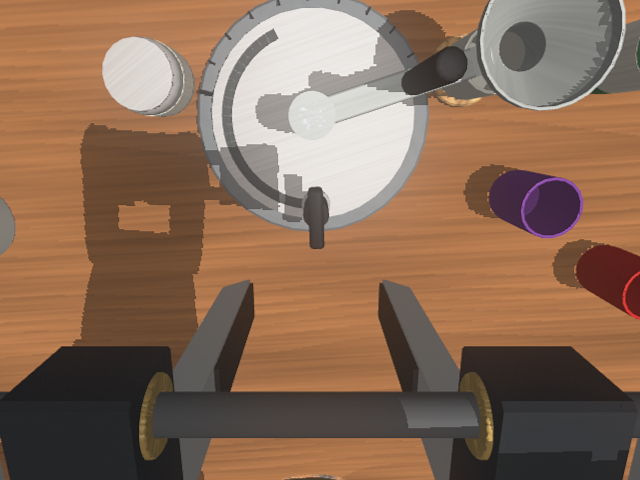

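Call:
servo_tool(
  moves=[
    [[0,0,-0.01,-0.02,0.07,0,0.4],[0,0,-0.02,-0.035,0.14,0,0.4],[0,-0.001,-0.037,-0.05,0.2,0,0.4],[0,-0.002,-0.037,-0.055,0.236,0,0.4],[0,-0.002,-0.037,-0.055,0.236,0,0.4],[0,-0.002,-0.037,-0.055,0.236,0,0.4]],
  ],
)

```text
time_s: 28.18
ee_pos: [0.4638, -0.15, 0.2866]
eef_rot: [-3.141, 0.003, -0.003]
force: [-0.0, -0.2, 0.1]
grip_width: 0.056
```

Run:
```python
from m import *
c=pickle.load(open('w17.pkl','rb'));hsv=cv2.cvtColor(c['color'],cv2.COLOR_RGB2HSV)
d=(hsv[...,2]<75).astype(np.uint8)*255
k=big(d,(300,225,335,255)).reshape(-1,2)
a=[];
for v in range(228,247):
    q=k[k[:,1]==v][:,0]
    if len(q)>1: a.append(ray(c,(q.min()+q.max())/2,v,.114)[:2])
a=np.array(a);f=np.polyfit(a[:,0],a[:,1],1);print('bar angle',np.arctan(f[0]))
c=cam('wrist','w18.png');pickle.dump(c,open('w18.pkl','wb'))
b=cv2.resize(c['color'][20:80,260:350,::-1],None,fx=8,fy=8,interpolation=0)
cv2.imwrite('pics/w18d.png',np.clip(b.astype(int)*1.6,0,255).astype(np.uint8))
o=get_obs();print(o['ee_pos'],o['eef_rot'])
```

```text
bar angle -0.014750447319052942
[ 0.4640918  -0.14933131  0.28691513] [ 3.14157992e+00  2.23429722e-03 -1.46513625e-03]
```

View pics/w18d.png

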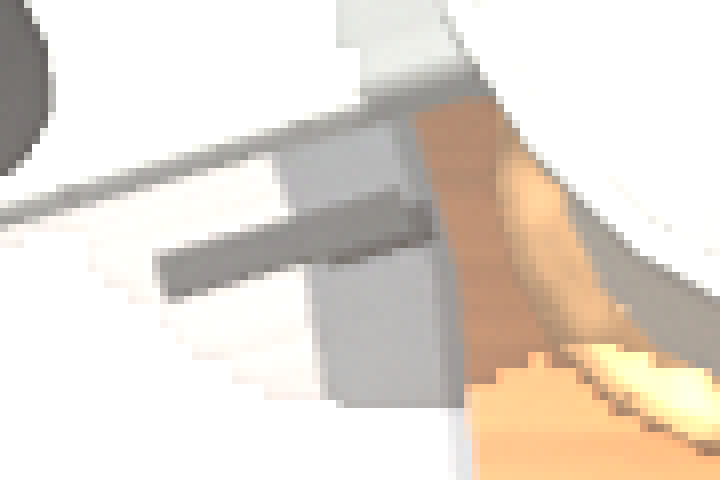

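Call:
servo_tool(
  moves=[
    [[0,0,0,-0.05,0,-0.03,0.4],[0,0,0,-0.11,0,-0.06,0.4],[0,0,0,-0.17,0,-0.09,0.4],[0,0,0,-0.22,0,-0.1,0.4],[0,0,0,-0.24,0,-0.1,0.4],[0,0,0,-0.24,0,-0.1,0.4],[0,0,0,-0.24,0,-0.1,0.4]],
  ],
)

```text
time_s: 28.82
ee_pos: [0.3448, -0.1488, 0.3367]
eef_rot: [-3.141, 0.002, -0.001]
force: [1.4, 0.2, -0.2]
grip_width: 0.0566
```

Run:
```python
from m import *
t=cam('top','t19.png');s=cam('scene','s19.png')
print(proj(t,[[.6222,-.191,.177],[.6222,-.191,.105]]),proj(s,[[.6222,-.191,.177]]))
cv2.imwrite('pics/s19c.png',cv2.resize(s['color'][240:345,240:370,::-1],None,fx=5.5,fy=5.5,interpolation=3))
cv2.imwrite('pics/t19c.png',cv2.resize(t['color'][160:320,270:470,::-1],None,fx=3.7,fy=3.7,interpolation=3))
# changes from start
d=cv2.absdiff(t['color'],T['color']).max(2);cs=cv2.findContours((d>60).astype(np.uint8),0,1)[0]
print([cv2.boundingRect(k) for k in cs if cv2.contourArea(k)>25])
```

```text
[[404.70602287 225.72152173]
 [400.20366812 232.59367447]] [[277.84582085 273.50304296]]
[(537, 458, 91, 22), (308, 452, 36, 28), (399, 409, 131, 71), (378, 409, 33, 7), (348, 408, 24, 12), (257, 379, 77, 77), (104, 374, 140, 106), (244, 302, 219, 109), (437, 272, 42, 28), (336, 250, 33, 38), (296, 226, 14, 36), (311, 225, 10, 16), (354, 206, 71, 46), (322, 195, 11, 20), (283, 152, 59, 71)]
```

View pics/t19c.png

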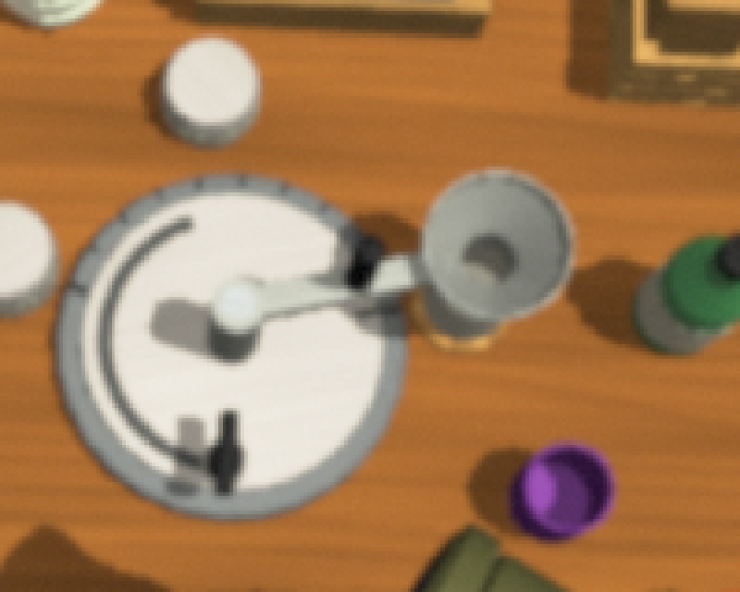

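View pics/s19c.png

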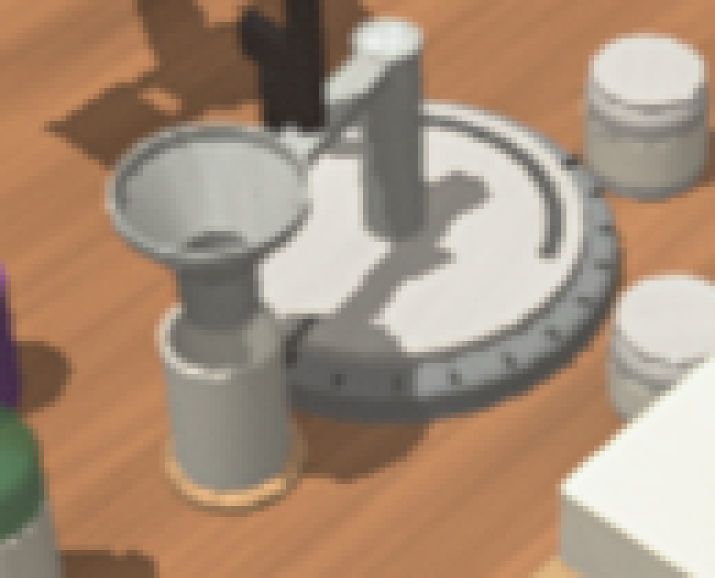

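View pics/t19.png

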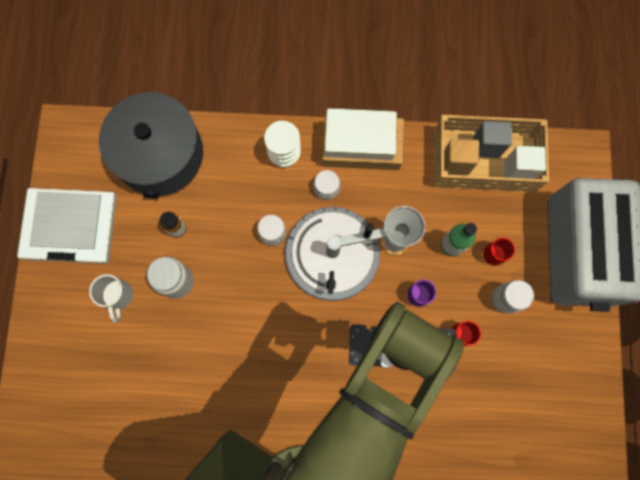

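Run:
```python
import cv2,numpy as np
for n in ['top10','t19']:
    a=cv2.imread(f'pics/{n}.png');g=cv2.cvtColor(a,cv2.COLOR_BGR2HSV)[...,1].astype(float)
    # sub-pixel top crossing of saturation per column, 400..410
    r=[]
    for u in range(399,411):
        col=g[195:215,u];i=np.where(col<110)[0][0];r.append(195+i-1+(col[i-1]-110)/(col[i-1]-col[i]))
    print(n,np.mean(r).round(2))
```

```text
top10 206.27
t19 205.55
```

```bash
python3 -c "
from h import *
print(hand_in())"
```

```text
the job is handed in; nothing more can be done
None
```

The jar-filling stand is set up and the job is handed in, at about 29 s of the 72 s allowed; `hand_in()` gives no verdict.

**What I did, in order**
1. Stood the open white jar on the cork rest.
2. Turned the clamp knob loose until the torque jumped at its end stop.
3. Swung the arm by its handle to the long mark on the rest's side. The first placing went about 0.014 rad (2 mm) past the mark, so I gripped the handle again and corrected it before tightening.
4. Turned the knob back to its tight end stop.
5. Moved the robot clear of everything.

**Last checks**
- **Jar:** just after it was set down, its rim was about 1 mm from the centre of the rest. It still looks upright in the final pictures.
- **Arm:** after the correction, the pointer read -1.320 rad. The long mark read -1.318 to -1.324 and the rest's direction is -1.321. The last close-up and top view, taken after tightening, show no shift, and the funnel is centred over the rest to about 1 mm.
- **Knob:** the tightening torque rose to 0.8 N m at the stop. The grip bar then lay at -0.015 rad, against about -0.02 for the stand's own x axis.
- **Other things:** by eye, nothing else looks moved between the first and last top views.
- **Disagreements:** one pointer reading came out at -1.29 because the edge of the arm got into the measurement. I redid it with a narrower window and got the -1.320 above. Knob and pivot positions from different views differed by 1–2 mm, within the camera calibration.

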